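Clamp a blank flange on the leak-test port

ROBOT

A 6-joint arm with a two-finger parallel gripper is mounted at the origin on a cart in front of the work surface, level with it; the furniture and walls round the work are solid. World frame = base frame: x ahead of the robot, y to its left, z up, the work surface at z = 0. Lengths are in m, angles in rad, forces in N, time in s.
With the tool pointing down it reaches from about 0.25 to 0.725 m from the base axis. Payload 4 kg.
Tool frame: the origin (TCP) lies at the very end of the fingers, on their centre line; the grasp point (between the pads) lies 19 mm behind it; z points along the fingers, y is the direction in which the jaws open and shut (so a half turn about z gives the same grasp; the last joint's range is limited). The gripper opens to 85 mm and grips with 20 to 120 N. Pads are 22 mm wide; open, the fingers measure 114 mm over their backs; the gripper's body (76 mm by 85 mm) begins 54 mm behind the grasp point. The pads swing forward as they close: fully open they stand 13 mm farther back than shut.
Start: joints at [1.237, 0.241, 0.005, 1.335, 0, 1.571], TCP at [0.164, 0.472, 0.197] pointing down, gripper open.
Joint ranges: [-2.72, 2.72], [-1.05, 1.87], [-1.09, 1.28], [-1.99, 2.15], [-1.42, 1.44], [-3.14, 3.14]. Speed limits (rad/s): [2.79, 2.79, 3.14, 3.14, 3.14, 3.14].

INTERFACE

Orientations are given as a unit quaternion [x, y, z, w].
In Python, from workcell import bot, camera gives the robot as it stands. The module is installed in compiled form; this text tells all that it offers.
- The arm moves only by the tool send_rows, never from a script. Its argument "deltas" is a list of rows, each an object with "grip": the opening, from 0 (shut) to 1 (fully open); "translation": the shift along the tool's x, y, z in m, a list of three; "twist": the turn, a rotation vector about the tool's x, y, z in degrees, a list of three. A call has 1 to 5 rows; each row is the pose to reach, as a shift and turn from the pose measured when the call began, along the tool's axes at that moment; what a row does not reach only later rows make up. A row lasts 1/8 s, in which the tool goes at most 62.5 mm and 10.7 degrees, less where a joint would pass 70% of its speed; a pose out of reach is approached as far as the arm can. A call with a gripper value outside its range is refused whole. The fingers move at their own pace and stop on an object; the grip force is fixed at half the most. Time passes only in rows, so rows that repeat a pose let the fingers close. It gives the time, the measured TCP pose, the force and the opening at its end, in the units of the state.
- bot.get_obs(): the state, without advancing time (a new reading comes with each control period).
- camera(name): name is "scene" or "top" or "wrist"; returns a dict with "color" (420x560x3 uint8, blue, green, red), "intrinsics" (3x3 intrinsics, pixels), "xyz" and "rotation" of the camera in the world. Camera axes: x right, y down, z forward; pixel columns grow to the right and rows downward; lengths in m; the calibration is good to about 2 mm. A picture is of the moment at which its call begins. There is no depth.
- bot.job_done(): hands the job in, once; it reports no verdict.
The state is a dict: "clock": time; "joint_pos": joint angles; "joint_vel": joint speeds; "tau": joint torques, N m; "eef_pos": TCP position; "tool_rot": TCP orientation; "ft_force": force on the tool from outside, world axes, zero at the start; "ft_torque": the same for the moment, N m; "grip_width": finger opening in m.
Only numpy, scipy, OpenCV 4.12 (cv2) and the standard library are available. Lean on these libraries where they do the work, as an engineer would, in place of code of your own. Each camera call takes 0.05 s, during which the arm holds its last target.

TASK

Clamp the blank flange down on its test port. With the red-knobbed cam lever still open, tighten the wing nut (clockwise seen from above) until the lever would first meet firm resistance about halfway through its swing, then close the lever fully and let go. Leave the spanner, the copper gaskets and the vial where they are.

Things in the scene. Friction and masses are not known exactly. Their poses are not given: they have to be found in the camera images.
- stand: Fixed clamping stand: base plate 170 x 240 x 12 mm; a blue arm 46 x 200 x 22 mm (top about 130 mm up) bridges a column and a round test port. Origin: centre of the base's underside. x points away from the lever's closed side, y from lever to wing nut, z up. The nut's vertical axis is at x 0, y +60 mm; plunger, pad and flange are on the vertical axis x 0, y -60 mm, in the lever's swing plane.
- adjuster_nut (a joint): Turn of the steel wing nut, rad, 0 to 6.2, growing clockwise seen from above (tightening). Each rad lowers the arm, with nut, lever, plunger and pad, by 2 mm (coarse thread). At 0 the wing lies along the stand's x. It takes about 0.3 N m to turn and stays where left. It starts too loose, at 0.1 to 0.6; the right setting is 1.2 to 2.5 rad farther on.
- nut_grip (a point): Centre of the nut's wing, on its axis: an upright bar 48 mm long, 10 mm thick, 24 mm high (12 mm above and below this point). Its x axis runs along the wing, y through its thickness. Below the wing is a collar of radius 17 mm; the arm's top lies 31 mm below this point. It turns with the nut and sinks with the arm.
- cam_lever (a joint): Cam lever, rad. 0: open, upright, leaning 8 degrees back; 1.54: fully closed, lying to the stand's -x side (its angle above the -x direction is 1.715 - value). Starts at 0.1 to 0.45. Free, it takes 2 N at the knob and stays where left. When the pad presses on the flange it resists firmly (4 to 10 N, up to 25 N overtight) and may spring back if let go; past 1.4 it is over centre and stays shut.
- lever_hinge (a point): Centre of the lever's hinge on the arm, about 171 mm above the bench (sinks with the arm); the hinge's axis is the stand's y. The cam is an eccentric disc: at lever value v rad it has lowered plunger and pad below the arm by -2.86 - 17 cos(1.74 + v) mm: 10.7 mm at 0.75, at most 14.1, closed 14.0.
- lever_knob (a point): Centre of the red cross-bar knob at the lever's end, 95 mm from the hinge's axis: a cylinder 20 mm in diameter and 36 mm long along the stand's y axis. Pinched from above on its two end faces it can turn between the fingers while it is led round the hinge.
- under_arm (a point): Point on the arm's underside, on the plunger's axis; it moves with the nut alone, not with the lever. With the lever at 0 the pad's face hangs 25.8 mm below it.
- pad_face (a point): Centre of the lower face of the round rubber-faced pressure pad, 32 mm in diameter, that hangs above the flange on the plunger; it touches when level with the flange's top face, and the lever bites from there on.
- pad (a joint): Compression of the pad's spring, m: 0 while the pad is clear of the flange, then grows by about half of what cam or nut push farther (30 N per mm of it; pad and flange give too). It is the clamping preload. With the lever closed: about 3.5 mm if it bit a third of the way through its swing, 1.8 mm if halfway, 0.5 mm if two thirds.
- blank: Round steel blank flange, 70 mm in diameter, 13 mm thick, seated fixed in the nest of the test port; origin at the centre of its underside, its top face 13 mm above. Its height differs by up to 0.7 mm either way from one start to the next.
- spanner: Loose steel spanner, 28 x 150 x 8 mm, flat on the bench beside the stand's -x edge; leave it alone. Origin: centre of its underside.
- gasket_pack: Loose stack of copper gaskets, 49 mm in diameter, 10 mm high, on the bench beyond the nut's end of the stand; leave it alone. Origin: centre of its underside.
- vial: Loose upright glass vial with black cap, 19 mm in diameter, 58 mm high, on the bench beyond the lever's end of the stand; leave it alone. Origin: centre of its underside.

How it is judged:
By the outcome, as a careful person would: the job done as asked, in the order asked, and still so for the second after the job is handed in, with the robot touching nothing.
It also fails if it takes over 64 s, if anything falls off the work surface, if the arm or the gripper's body presses on something with over 40 N, if the wrist force passes 120 N, or if a joint passes its speed limit or range.

## Working session

There is one attempt and no reset: what is moved stays moved. The work goes in short steps, Python scripts to look and compute and a tool call to move; the robot and the scene stay as the last step left them, time stands still between calls to the robot, and variables do not carry over. Pictures are saved under pics/ and viewed, and the job is handed in when it is done.

Besides the shell and the picture viewer there is one more tool, called after "Emit:" as name([rows], argument=value, ...), one row to a line, values as JSON. send_rows: Moves the arm, as the interface text tells. Its arguments: {"type":"object","properties":{"deltas":{"type":"array","items":{"type":"object","properties":{"grip":{"type":"number"},"translation":{"type":"array","items":{"type":"number"}},"twist":{"type":"array","items":{"type":"number"}}}}}},"required":["deltas"]}

```bash
mkdir -p pics; python3 - <<'E'
from workcell import bot,camera
import cv2,pickle
o=bot.get_obs();print(o)
for n in ("scene","top","wrist"):
    c=camera(n);cv2.imwrite(f"pics/{n}0.png",c["color"]);pickle.dump(c,open(f"{n}0.pkl","wb"));print(n,c["intrinsics"].tolist(),c["xyz"],c["rotation"])
E
```

```text
{'clock': 0.0, 'joint_pos': array([ 1.23702084e+00,  2.41460393e-01,  3.69853063e-03,  1.33519303e+00,
       -3.61997801e-06,  1.57081192e+00]), 'joint_vel': array([-7.99435105e-05,  1.81310512e-04,  3.09114925e-04, -1.05044723e-03,
        4.15413900e-04, -6.38296597e-04]), 'tau': array([-1.98342525e-03, -3.72312570e+01,  2.52410209e+01,  1.68631616e-02,
       -1.41901978e-04, -2.42201429e-05]), 'eef_pos': array([0.16357223, 0.4717275 , 0.19557956]), 'tool_rot': array([ 1.66121730e-01,  9.86104663e-01, -1.06459044e-03, -1.77491093e-04]), 'ft_force': array([-0.12112093, -0.00150751,  0.78076277]), 'ft_torque': array([ 0.01209458, -0.01709042, -0.03037374]), 'grip_width': 0.08555431217201893}
scene [[435.6173518351745, 0.0, 280.0601183384113], [0.0, 435.6173518351745, 206.17615213382842], [0.0, 0.0, 1.0]] [ 0.09050434 -0.53400902  0.70449956] [ 0.82915643 -0.30940562  0.16404703 -0.43572509]
top [[523.4771102771524, 0.0, 279.67985216910336], [0.0, 523.4771102771524, 210.04508014681866], [0.0, 0.0, 1.0]] [0.46632164 0.05231269 1.18170295] [-0.70228649  0.70970904 -0.04147456  0.03723745]
wrist [[354.27941667463244, 0.0, 282.9372423682999], [0.0, 354.27941667463244, 208.09218680671177], [0.0, 0.0, 1.0]] [0.08604254 0.49941057 0.37317547] [0.8039525  0.57219134 0.09356555 0.13229864]
```

View pics/scene0.png

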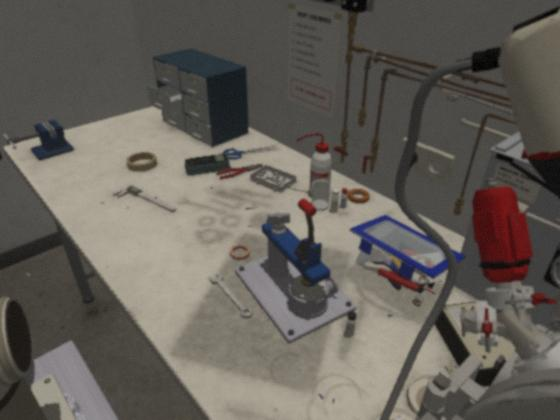

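View pics/top0.png

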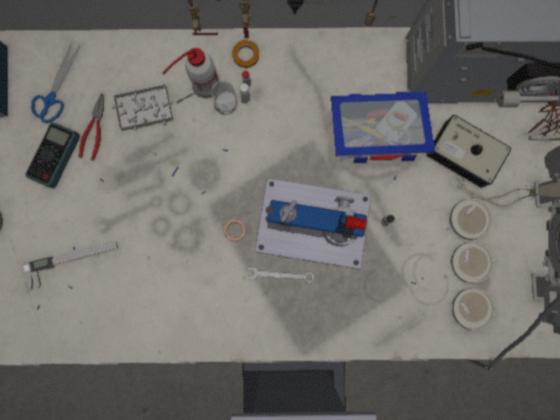

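View pics/wrist0.png

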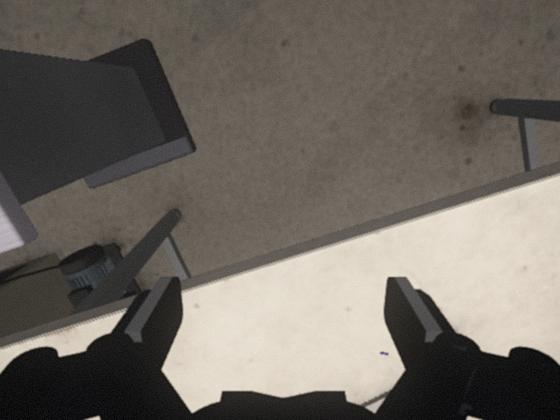

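```bash
python3 - <<'E'
import cv2
a=cv2.imread("pics/top0.png")[160:300,220:410];cv2.imwrite("pics/top0c.png",cv2.resize(a,None,fx=4.2,fy=4.2,interpolation=cv2.INTER_CUBIC))
a=cv2.imread("pics/scene0.png")[190:350,220:400];cv2.imwrite("pics/scene0c.png",cv2.resize(a,None,fx=3.7,fy=3.7,interpolation=cv2.INTER_CUBIC))
E
```

```text
(no output)
```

View pics/top0c.png

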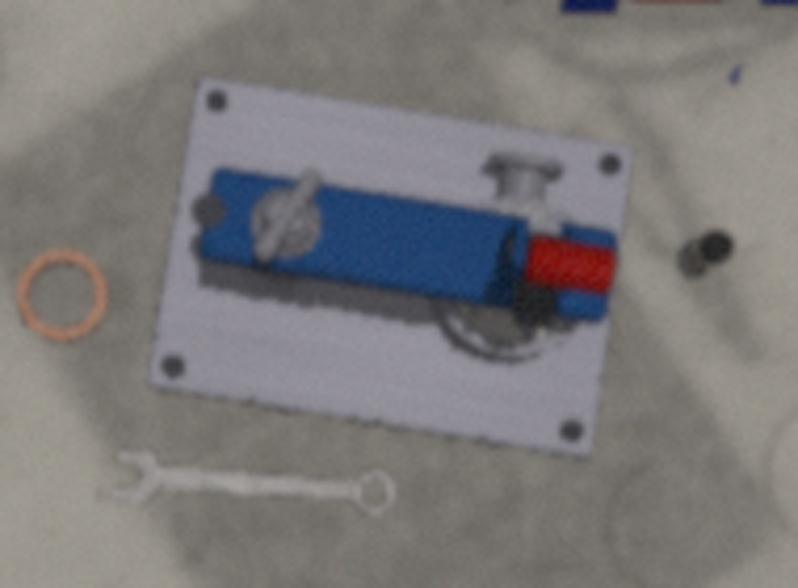

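View pics/scene0c.png

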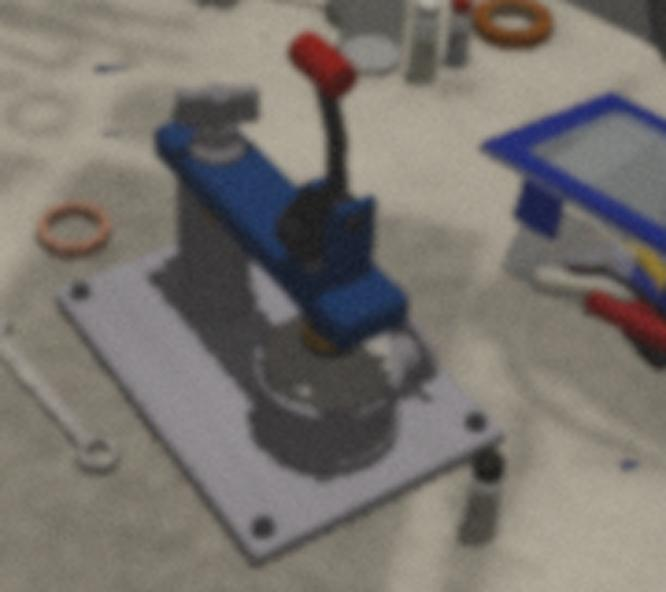

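```bash
cat > h.py <<'E'
import numpy as np,pickle,cv2
from scipy.spatial.transform import Rotation as R
def ld(n): return pickle.load(open(n,"rb"))
def proj(c,P):
    M=R.from_quat(c["rotation"]).as_matrix();p=(np.atleast_2d(P)-c["xyz"])@M;q=p@c["intrinsics"].T;return q[:,:2]/q[:,2:]
def ray(c,uv):
    M=R.from_quat(c["rotation"]).as_matrix();return M@np.linalg.solve(c["intrinsics"],[uv[0],uv[1],1])
def onz(c,uv,z):
    d=ray(c,uv);return c["xyz"]+d*(z-c["xyz"][2])/d[2]
def st(x0,y0,yaw,P):
    P=np.atleast_2d(P);r=R.from_euler('z',yaw).as_matrix();return P@r.T+[x0,y0,0]
E
python3 - <<'E'
from h import *
t=ld("top0.pkl");s=ld("scene0.pkl")
px=lambda u,v:(220+u/4.2,160+v/4.2)
ps=lambda u,v:(220+u/3.7,190+v/3.7)
C=[(202,80),(632,146),(590,455),(152,384)]
for S in (0.012,):
    W=np.array([onz(t,px(*c),S) for c in C]);print(W);c=W.mean(0);print(c)
    y=(W[0]+W[3]-W[1]-W[2]);x=(W[0]+W[1]-W[2]-W[3]);print(np.degrees(np.arctan2(-y[0],y[1])),np.degrees(np.arctan2(x[1],x[0])),np.linalg.norm(y)/2,np.linalg.norm(x)/2)
W=np.array([onz(s,ps(*q),0.012) for q in [(60,293),(250,562),(500,437)]]);print("scene corners",W)
print("nut",onz(t,px(288,218),.165), "wing ends",onz(t,px(315,172),.17),onz(t,px(262,262),.17))
# knob triangulate
def tri(a,ua,b,ub):
    da,db=ray(a,ua),ray(b,ub);da/=np.linalg.norm(da);db/=np.linalg.norm(db)
    A=np.c_[da,-db];k=np.linalg.lstsq(A,b["xyz"]-a["xyz"],rcond=None)[0];p,q=a["xyz"]+da*k[0],b["xyz"]+db*k[1];return (p+q)/2,np.linalg.norm(p-q)
print("knob",tri(t,px(571,265),s,ps(323,65)))
print("vial",onz(t,px(715,246),.058))
E
```

```text
[[ 0.66795333  0.07003687  0.012     ]
 [ 0.62972812 -0.16079918  0.012     ]
 [ 0.46491172 -0.13358118  0.012     ]
 [ 0.50485297  0.0979239   0.012     ]]
[ 0.56686154 -0.0316049   0.012     ]
-9.596061730377365 -9.539187377201358 0.23445112369143856 0.16625730880671977
scene corners [[ 0.50663481  0.09704771  0.012     ]
 [ 0.46012738 -0.13344154  0.012     ]
 [ 0.62445462 -0.16201912  0.012     ]]
nut [0.57616016 0.02826243 0.165     ] wing ends [0.59695919 0.01557905 0.17      ] [0.55530529 0.04064856 0.17      ]
knob (array([ 0.54420382, -0.08746992,  0.26539439]), np.float64(0.0002918909067671004))
vial [ 0.57100117 -0.19355225  0.058     ]
```

```bash
python3 - <<'E'
from h import *
w=ld("wrist0.pkl")
T=R.from_quat([ 1.66121730e-01,9.86104663e-01,-1.06459044e-03,-1.77491093e-04]);p=np.array([0.16357223, 0.4717275 , 0.19557956])
C=R.from_quat(w["rotation"])
print("tool axes",T.as_matrix());print("cam in tool",T.inv().apply(w["xyz"]-p));print((T.inv()*C).as_matrix())
print("cam fwd world",C.as_matrix()[:,2])
E
```

```text
tool axes [[-9.44807079e-01  3.27626447e-01 -7.03752800e-04]
 [ 3.27627203e-01  9.44804875e-01 -2.04062494e-03]
 [-3.65362237e-06 -2.15856545e-03 -9.99997670e-01]]
cam in tool [ 0.08231968  0.00037097 -0.17759743]
[[-6.14534966e-05 -9.47486732e-01 -3.19795073e-01]
 [ 9.99999275e-01 -4.42879167e-04  1.11999437e-03]
 [-1.20281038e-03 -3.19794772e-01  9.47486072e-01]]
cam fwd world [ 0.30184479 -0.10564885 -0.94748511]
```

```bash
cat >> h.py <<'E'
def rows(obs,targets):
    """targets: list of (pos, Rotation); prints tool-frame shift mm & twist deg from current"""
    T=R.from_quat(obs["tool_rot"]);p=np.array(obs["eef_pos"])
    for q,r in targets:
        d=T.inv().apply(np.array(q)-p)*1000; w=np.degrees((T.inv()*r).as_rotvec())
        print("t mm",d.round(1),"tw",w.round(1))
def ori(azy,pitchup):
    """tool down with y at azimuth azy(deg), x=azy+90; then tilt so z swings toward -x by pitchup deg"""
    a=np.radians(azy);y=[np.cos(a),np.sin(a),0];x=[-np.sin(a),np.cos(a),0];z=[0,0,-1]
    return R.from_matrix(np.array([x,y,z]).T)*R.from_euler('y',-pitchup,degrees=True)
YAW=-9.57
E
python3 - <<'E'
from h import *
from workcell import bot
o=bot.get_obs()
A=np.radians(YAW);f=np.array([np.cos(A),np.sin(A),0]);u=np.array([0,0,1.])
r=ori(80.43,50);print(r.as_matrix().round(3))
T=np.array([.557,-.091,.088]);d=.28;p=np.radians(21.3)
cam=T-d*(np.cos(p)*f-np.sin(p)*u)
M=r.as_matrix();tcp=cam-M@np.array([.0823,0.0004,-.1776]);print(cam,tcp)
rows(o,[([.30,.25,.26],ori(75,0)),([.40,.05,.26],ori(80.4,10)),([.42,-.05,.24],ori(80.4,30)),(tcp,r)])
E
```

```text
[[-0.634  0.166  0.755]
 [ 0.107  0.986 -0.127]
 [-0.766  0.    -0.643]]
[ 0.29975698 -0.04762913  0.18971034] [ 0.4860118  -0.07943712  0.13859672]
t mm [-201.5 -165.1  -63.9] tw [-0.1 -0.  -4.1]
t mm [-361.6 -321.3  -63.7] tw [ -0.9 -10.   -9.5]
t mm [-413.2 -409.2  -43.5] tw [ -2.6 -29.9  -9.3]
t mm [-485.2 -415.2   57.9] tw [ -4.3 -49.9  -8.9]
```

Emit:
send_rows([
  {"grip":1,"translation":[-0.05,-0.04,-0.03],"twist":[0,0,-1]},
  {"grip":1,"translation":[-0.1,-0.08,-0.06],"twist":[0,0,-2]},
  {"grip":1,"translation":[-0.145,-0.115,-0.064],"twist":[0,0,-3]},
  {"grip":1,"translation":[-0.19,-0.155,-0.064],"twist":[0,0,-4]},
  {"grip":1,"translation":[-0.23,-0.195,-0.064],"twist":[0,-1,-5]},
])

```text
clock: 0.78
eef_pos: [0.3173, 0.2123, 0.2602]
tool_rot: [0.123, 0.992, -0.002, 0.009]
ft_force: [1.1, 0.9, 0.3]
grip_width: 0.0853
```

```bash
cat > view.py <<'E'
from h import *
from workcell import bot
o=bot.get_obs();print(o["clock"],o["eef_pos"],o["joint_pos"].round(3))
rows(o,[([.40,.05,.26],ori(80.4,10)),([.42,-.05,.24],ori(80.4,30)),([.486,-.0794,.1386],ori(80.43,50))])
E
python3 view.py
```

```text
0.775 [0.31725593 0.21227954 0.26017875] [ 0.603 -0.026 -0.134  1.453 -0.015  0.849]
t mm [-119.7 -137.2    2.7] tw [-0.6 -9.  -4.5]
t mm [-163.1 -229.3   23.7] tw [ -1.3 -28.9  -4.3]
t mm [-232.4 -241.5  126.4] tw [ -2.1 -48.9  -4.2]
```

Emit:
send_rows([
  {"grip":1,"translation":[-0.04,-0.046,0],"twist":[0,-3,-2]},
  {"grip":1,"translation":[-0.08,-0.092,0.002],"twist":[0,-6,-3]},
  {"grip":1,"translation":[-0.12,-0.137,0.003],"twist":[0,-11,-4.3]},
  {"grip":1,"translation":[-0.14,-0.185,0.013],"twist":[-1,-20,-4.3]},
  {"grip":1,"translation":[-0.163,-0.229,0.024],"twist":[-1.3,-29,-4.3]},
])

```text
clock: 1.4
eef_pos: [0.4204, -0.0514, 0.2401]
tool_rot: [0.081, 0.962, -0.023, 0.261]
ft_force: [0.7, -0.4, -0.5]
grip_width: 0.0854
```

```bash
python3 view.py
```

```text
1.4 [ 0.42040302 -0.05136917  0.24010065] [-0.088 -0.377 -0.603  0.816 -0.042  0.069]
t mm [ 21.9  96.5 -36.1] tw [-0.1 20.4 -0. ]
t mm [ 0.6  1.3 -0.2] tw [-0.1  0.4  0. ]
t mm [ -8.4 -16.5 122.7] tw [ -0.1 -19.6  -0. ]
```

Emit:
send_rows([
  {"grip":1,"translation":[-0.002,-0.006,0.04],"twist":[0,-6,0]},
  {"grip":1,"translation":[-0.005,-0.011,0.08],"twist":[0,-13,0]},
  {"grip":1,"translation":[-0.008,-0.016,0.12],"twist":[0,-19.5,0]},
  {"grip":1,"translation":[-0.008,-0.016,0.123],"twist":[0,-19.6,0]},
])

```text
clock: 1.9
eef_pos: [0.4871, -0.0795, 0.1389]
tool_rot: [0.076, 0.904, -0.036, 0.419]
ft_force: [-75.5, 11.1, -71.7]
grip_width: 0.0856
```

```bash
python3 view.py; python3 - <<'E'
from workcell import camera
import cv2,pickle
c=camera("wrist");pickle.dump(c,open("wrist1.pkl","wb"));i=cv2.rotate(c["color"],cv2.ROTATE_180);cv2.imwrite("pics/wrist1.png",i)
cv2.imwrite("pics/wrist1c.png",cv2.resize(i[120:320,170:400],None,fx=3,fy=3,interpolation=cv2.INTER_CUBIC))
print(c["xyz"])
E
```

```text
1.9 [ 0.48708954 -0.07946806  0.13889412] [-0.152 -0.184 -1.088 -0.201 -0.014  0.01 ]
t mm [ -23.   112.7 -160.5] tw [-0.1 39.7 -0. ]
t mm [ -31.2   17.6 -119.6] tw [-0.1 19.7 -0. ]
t mm [ 0.9 -0.1 -0.6] tw [-0.2 -0.3  0. ]
[ 0.30122225 -0.04726312  0.19098169]
```

View pics/wrist1.png

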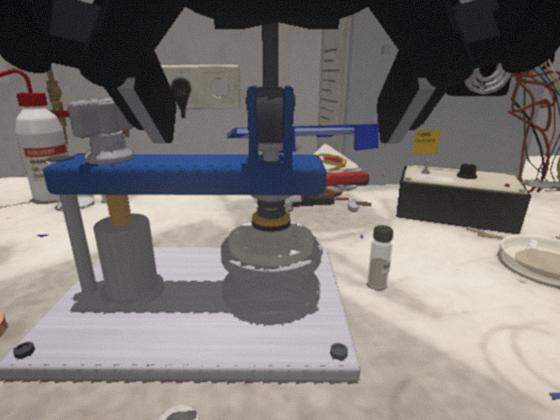

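View pics/wrist1c.png

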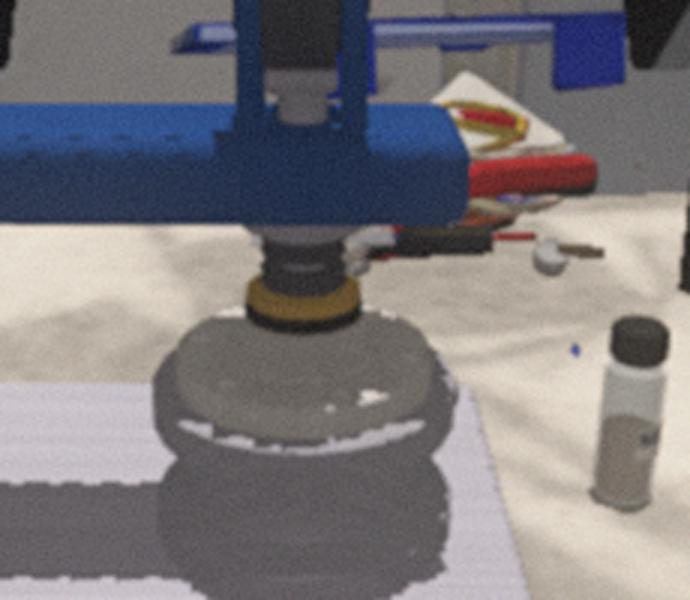

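```bash
python3 - <<'E'
from workcell import bot
o=bot.get_obs();print(o["clock"],o["ft_force"],o["ft_torque"],o["joint_pos"],o["joint_vel"].round(3),o["tau"].round(1))
E
```

```text
1.95 [ 3.11248051 -0.60149886  5.74688258] [ 0.10924994  0.28086188 -0.05596832] [-0.15219238 -0.18014807 -1.08464729 -0.21230001 -0.01428649  0.00949136] [ 0.009 -0.065  0.024  0.196 -0.005  0.013] [ -0.  -13.4  11.1  -2.9   0.   -0. ]
```

```bash
cat > ov.py <<'E'
from h import *
import sys
def overlay(pk,out,za,zp,zf,cx=.5569,cy=-.0908,box=(225,190,325,290),k=6,draw=True):
    c=ld(pk);i=cv2.rotate(c["color"],cv2.ROTATE_180)
    x0,y0,x1,y1=box;cr=i[y0:y1,x0:x1]
    cr=cv2.resize(cr,None,fx=k,fy=k,interpolation=cv2.INTER_CUBIC)
    cr=cv2.convertScaleAbs(255*(cr/255.)**.6)
    th=np.linspace(0,2*np.pi,200)
    def circ(r,z,col):
        P=np.c_[cx+r*np.cos(th),cy+r*np.sin(th),0*th+z];q=proj(c,P);q=np.c_[559-q[:,0],419-q[:,1]];q=(q+.5-[x0,y0])*k
        cv2.polylines(cr,[q.round().astype(np.int32)],True,col,1)
    if draw:
        circ(.016,zp,(0,255,0));circ(.035,zf,(0,0,255));circ(.035,zf-.013,(255,0,255))
        A=np.radians(YAW);f=np.array([np.cos(A),np.sin(A),0]);s=np.array([-np.sin(A),np.cos(A),0])
        P=np.array([[cx,cy,za]-.023*f+s*.03,[cx,cy,za]-.023*f-s*.035]);q=proj(c,P);q=np.c_[559-q[:,0],419-q[:,1]];q=(q+.5-[x0,y0])*k
        cv2.line(cr,tuple(map(int,q[0])),tuple(map(int,q[1])),(255,255,0),1)
    cv2.imwrite(out,cr)
E
python3 - <<'E'
from ov import *
overlay("wrist1.pkl","pics/ov1.png",.108,.078,.070)
overlay("wrist1.pkl","pics/ov1n.png",.108,.078,.070,draw=False)
E
```

```text
(no output)
```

View pics/ov1.png

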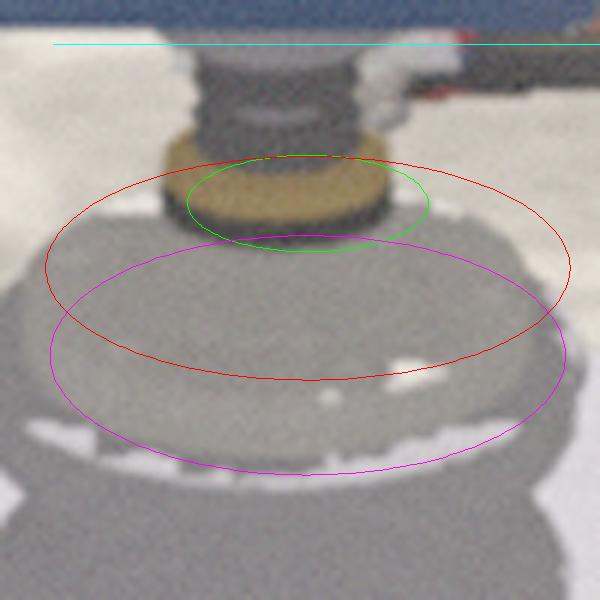

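View pics/ov1n.png

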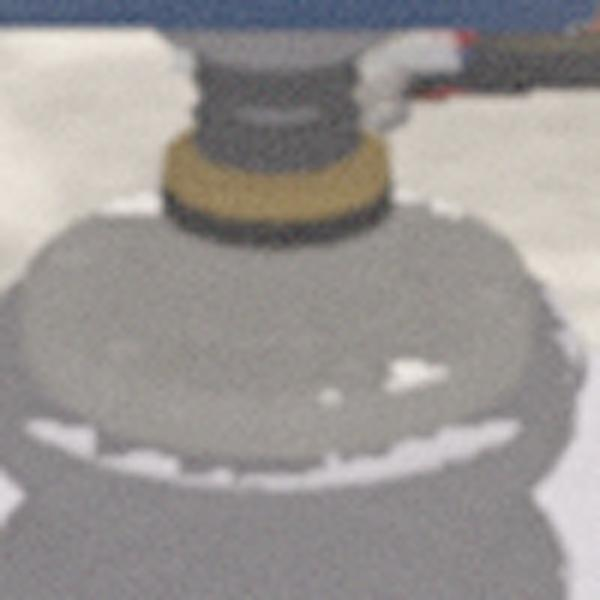

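```bash
python3 - <<'E'
from h import *
c=ld("wrist1.pkl");i=cv2.rotate(c["color"],cv2.ROTATE_180)[190:290,225:325]
g=cv2.bilateralFilter(i.astype(np.float32).mean(2).astype(np.float32),7,14,2.5)
g=np.clip((g-70)/(135-70),0,1)*255
cv2.imwrite("pics/enh.png",cv2.resize(g.astype(np.uint8),None,fx=6,fy=6,interpolation=cv2.INTER_CUBIC))
col=i.astype(float).mean(2)[:,45:60].mean(1);print(col.round(0).astype(int).tolist())
col=i.astype(float).mean(2)[:,18:26].mean(1);print(col.round(0).astype(int).tolist())
E
```

```text
[53, 52, 51, 49, 55, 74, 86, 87, 86, 84, 78, 62, 52, 48, 50, 51, 51, 51, 58, 61, 55, 49, 48, 50, 50, 50, 53, 57, 63, 72, 75, 76, 79, 81, 78, 68, 52, 38, 36, 40, 55, 79, 96, 100, 101, 101, 100, 100, 99, 99, 98, 99, 99, 100, 98, 100, 103, 100, 98, 100, 100, 102, 100, 100, 105, 114, 120, 114, 112, 112, 112, 109, 109, 109, 108, 110, 110, 117, 135, 158, 153, 122, 98, 93, 93, 93, 91, 92, 90, 91, 91, 91, 90, 91, 91, 91, 92, 91, 92, 91]
[54, 54, 50, 52, 92, 168, 204, 206, 197, 187, 178, 175, 173, 172, 174, 172, 171, 170, 172, 174, 174, 171, 172, 174, 171, 169, 167, 170, 171, 171, 170, 166, 178, 197, 200, 159, 109, 95, 98, 100, 101, 99, 99, 99, 100, 100, 99, 100, 100, 100, 99, 99, 99, 101, 100, 100, 101, 108, 107, 104, 103, 103, 104, 106, 108, 108, 110, 106, 108, 106, 107, 106, 101, 91, 90, 123, 161, 165, 139, 106, 92, 89, 89, 91, 92, 92, 93, 91, 93, 91, 89, 88, 90, 90, 91, 93, 91, 90, 90, 90]
```

View pics/enh.png

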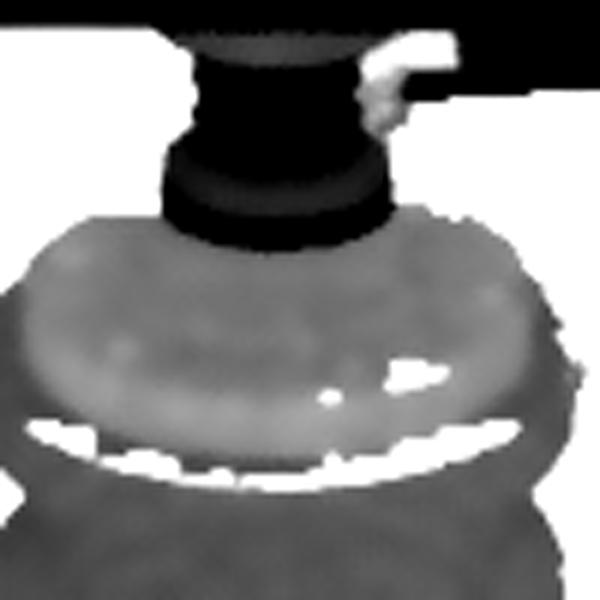

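```bash
cat > fit.py <<'E'
from ov import *
from scipy.optimize import least_squares
def fit(pk,box,m,pr=True):
    c=ld(pk);x0,y0=box[:2];th=np.linspace(0,2*np.pi,721)
    A=np.radians(YAW);f=np.array([np.cos(A),np.sin(A),0])
    def pj(P): q=proj(c,P);return np.c_[559-q[:,0]-x0,419-q[:,1]-y0]   # crop px (pixel-centre coords)
    def circ(p,r,z): return pj(np.c_[p[0]+r*np.cos(th),p[1]+r*np.sin(th),0*th+z])
    def at(q,u,near):
        j=(q[:,1]>q[:,1].mean())==near; s=q[j];s=s[s[:,0].argsort()];return np.interp(u,s[:,0],s[:,1])
    def res(p):
        F=circ(p,.035,p[4]);P=circ(p,.016,p[3]);u=pj([[p[0],p[1],p[2]]-.023*f])[0]
        r=[F[:,0].min()-m['fl'],F[:,0].max()-m['fr'],P[:,0].min()-m['pl'],P[:,0].max()-m['pr'],P[:,1].max()-m['pb'],u[1]-m['ab']]
        r+=[at(F,uu,n)-v for uu,v,n in m['f']]
        return r
    s=least_squares(res,[.557,-.091,.108,.078,.07]);
    if pr: print(s.x.round(4),np.round(s.fun,1),"arm-flange mm",(s.x[2]-s.x[4])*1e3,"gap",(s.x[3]-s.x[4])*1e3,"pad below arm",(s.x[2]-s.x[3])*1e3)
    return s.x
E
python3 - <<'E'
from fit import *
m=dict(fl=3.5,fr=88.7,pl=26.8,pr=65,pb=40.5,ab=4.2,f=[(52,65,True),(22,57.3,True),(22,32,False)])
x=fit("wrist1.pkl",(225,190),m)
m['f']=m['f'][:2];fit("wrist1.pkl",(225,190),m)
overlay("wrist1.pkl","pics/ov2.png",x[2],x[3],x[4],x[0],x[1])
E
```

```text
[ 0.5681 -0.089   0.1064  0.0738  0.0637] [ 1.  -0.5  0.3  0.6  0.  -0.  -1.8  2.8 -1.2] arm-flange mm 42.695805518327276 gap 10.06991967499768 pad below arm 32.62588584332959
[ 0.5656 -0.0885  0.1073  0.075   0.0655] [ 0.4 -0.2 -0.   0.7  0.   0.  -2.4  2.4] arm-flange mm 41.73827402494311 gap 9.41422797374658 pad below arm 32.324046051196525
```

View pics/ov2.png

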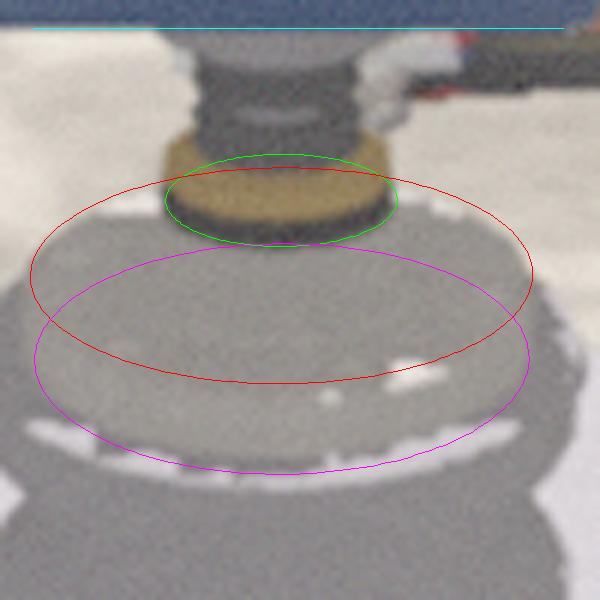

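```bash
cat > nut.py <<'E'
from h import *
from workcell import bot
o=bot.get_obs();print(o["clock"],o["eef_pos"],o["joint_pos"].round(3),o["ft_force"].round(1))
rows(o,[([.42,-.05,.23],ori(80.4,35)),([.42,.03,.26],ori(70,10)),([.50,.028,.25],ori(63,0)),([.5775,.028,.225],ori(59,0)),([.5775,.028,.150],ori(59,0))])
E
python3 nut.py
```

```text
1.95 [ 0.49187565 -0.08033258  0.14270365] [-0.152 -0.18  -1.085 -0.212 -0.014  0.009] [ 3.1 -0.6  5.7]
t mm [ -18.8   17.6 -114.2] tw [-0.1 15.3 -0. ]
t mm [ -33.4   96.4 -143.8] tw [ 5.2 40.2  9.1]
t mm [-76.2 108.  -76.5] tw [ 7.5 50.  16.2]
t mm [-105.7  121.1   -1.7] tw [ 9.3 49.8 20. ]
t mm [-48.  121.2  46.1] tw [ 9.3 49.8 20. ]
```

```bash
python3 - <<'E'
from workcell import camera,bot
import cv2,pickle
print(bot.get_obs()["eef_pos"])
c=camera("wrist");pickle.dump(c,open("wrist2.pkl","wb"))
print(c["xyz"],bot.get_obs()["eef_pos"])
from ov import *
overlay("wrist2.pkl","pics/ov3.png",.1073,.075,.0655,.5605,-.0885)
E
```

```text
[ 0.49187565 -0.08033258  0.14270365]
[ 0.30550378 -0.04801136  0.19282709] [ 0.48941622 -0.07975427  0.14070248]
```

View pics/ov3.png

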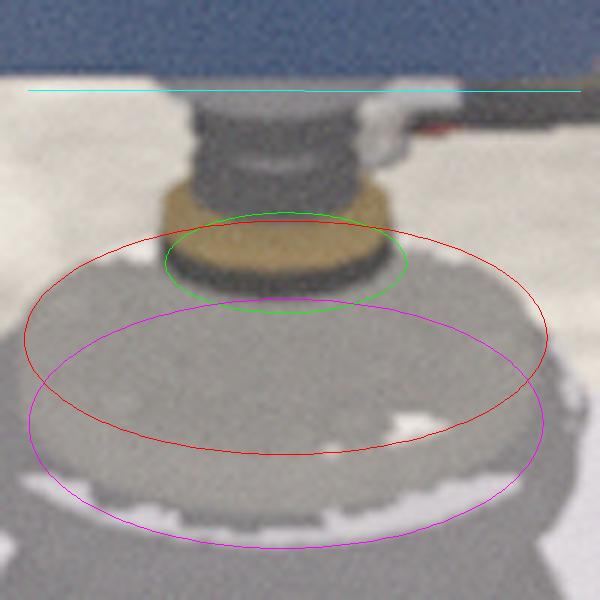

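```bash
python3 - <<'E'
from fit import *
c=ld("wrist2.pkl");i=cv2.rotate(c["color"],cv2.ROTATE_180)[190:290,225:325].astype(float).mean(2)
for a,b in((42,52),(26,34),(14,20)): print(i[:,a:b].mean(1).round().astype(int).tolist())
m=dict(fl=3.0,fr=88.7,pl=26.8,pr=64.8,pb=49.2,ab=12.7,f=[(47,74.5,True)])
x=fit("wrist2.pkl",(225,190),m)
E
```

```text
[53, 54, 52, 54, 53, 51, 53, 53, 50, 54, 51, 51, 56, 78, 88, 90, 91, 90, 87, 73, 54, 49, 47, 49, 48, 53, 64, 76, 65, 50, 49, 49, 52, 48, 50, 49, 55, 68, 74, 75, 78, 79, 83, 81, 70, 49, 37, 36, 37, 53, 84, 100, 104, 103, 103, 101, 100, 101, 101, 102, 101, 103, 101, 100, 100, 102, 104, 101, 100, 102, 101, 103, 103, 105, 104, 107, 111, 115, 113, 115, 114, 112, 111, 110, 109, 99, 86, 95, 139, 165, 145, 112, 95, 94, 94, 92, 94, 91, 92, 93]
[55, 53, 53, 54, 53, 55, 53, 56, 52, 55, 54, 54, 55, 75, 91, 108, 124, 135, 141, 138, 137, 137, 145, 152, 149, 144, 138, 140, 140, 127, 108, 90, 82, 82, 82, 84, 83, 82, 79, 77, 72, 68, 57, 50, 49, 54, 65, 84, 97, 103, 103, 103, 103, 104, 104, 103, 102, 101, 100, 100, 100, 101, 104, 103, 100, 100, 98, 101, 100, 100, 102, 102, 104, 106, 109, 111, 112, 113, 114, 110, 110, 110, 108, 102, 102, 114, 125, 136, 147, 129, 104, 92, 94, 96, 95, 94, 94, 92, 92, 92]
[55, 58, 54, 57, 55, 57, 57, 55, 58, 55, 55, 48, 85, 168, 201, 194, 182, 177, 176, 178, 178, 174, 171, 168, 172, 175, 174, 176, 178, 175, 174, 173, 173, 176, 178, 184, 181, 177, 174, 172, 174, 181, 175, 143, 106, 101, 102, 103, 103, 105, 106, 103, 105, 104, 102, 104, 104, 104, 103, 100, 103, 101, 102, 101, 103, 105, 109, 108, 107, 108, 110, 113, 111, 110, 111, 112, 112, 111, 108, 106, 105, 103, 99, 105, 119, 142, 141, 111, 96, 93, 92, 92, 93, 92, 94, 94, 93, 95, 91, 92]
[ 0.5665 -0.0884  0.1067  0.0741  0.0627] [ 0.3 -0.3 -0.6  0.7  0.  -0.  -0. ] arm-flange mm 43.94716802019588 gap 11.437905495257736 pad below arm 32.509262524938144
```

Emit:
send_rows([
  {"grip":1,"translation":[-0.004,0.003,-0.02],"twist":[0,3,0]},
  {"grip":1,"translation":[-0.01,0.012,-0.055],"twist":[0,9,0]},
  {"grip":1,"translation":[-0.018,0.025,-0.09],"twist":[1,17,2]},
  {"grip":1,"translation":[-0.024,0.052,-0.115],"twist":[2,25,4]},
  {"grip":1,"translation":[-0.03,0.078,-0.13],"twist":[3,33,6]},
])

```text
clock: 2.62
eef_pos: [0.4211, 0.0096, 0.2479]
tool_rot: [0.14, 0.979, -0.015, 0.149]
ft_force: [1.7, -0.1, 0.6]
grip_width: 0.0852
```

```bash
python3 nut.py
```

```text
2.625 [0.42110404 0.00955525 0.24786144] [ 0.103 -0.184 -0.352  1.119 -0.101  0.374] [ 1.7 -0.1  0.6]
t mm [ -9.8 -57.7  21. ] tw [ -2.3 -17.7  -6.3]
t mm [  2.9  19.5 -13.4] tw [1.6 7.2 3.5]
t mm [-67.9  39.8  19.4] tw [ 2.3 17.1 10.6]
t mm [-131.5   61.1   65.5] tw [ 2.9 17.  14.6]
t mm [-109.3   60.1  137.2] tw [ 2.9 17.  14.6]
```

Emit:
send_rows([
  {"grip":1,"translation":[-0.018,0.012,0],"twist":[0.5,4,3]},
  {"grip":1,"translation":[-0.05,0.03,0.012],"twist":[1.5,11,7]},
  {"grip":1,"translation":[-0.085,0.045,0.03],"twist":[2.5,17,11]},
  {"grip":1,"translation":[-0.115,0.056,0.053],"twist":[2.9,17,14]},
  {"grip":1,"translation":[-0.131,0.061,0.0655],"twist":[2.9,17,14.6]},
])

```text
clock: 3.25
eef_pos: [0.5766, 0.0281, 0.2229]
tool_rot: [0.268, 0.964, -0.001, -0.002]
ft_force: [0.3, 0.6, -0.5]
grip_width: 0.0855
```

```bash
python3 nut.py;  python3 - <<'E'
from workcell import camera
import cv2,pickle
for n in("wrist","scene"):
    c=camera(n);pickle.dump(c,open(n+"3.pkl","wb"));cv2.imwrite(f"pics/{n}3.png",c["color"])
E
```

```text
3.25 [0.5766441  0.02810326 0.22291679] [0.048 0.394 0.288 1.469 0.    0.59 ] [ 0.3  0.6 -0.5]
t mm [  93.9 -147.7   -6.4] tw [ -6.6 -34.8 -20.8]
t mm [135.3 -79.3 -36.3] tw [ -1.1 -10.2 -11. ]
t mm [ 65.7 -39.7 -26.7] tw [-0.1 -0.2 -4.1]
t mm [-0.8  0.3 -2.1] tw [-0.1 -0.2 -0.1]
t mm [-1.1  0.5 72.9] tw [-0.1 -0.2 -0.1]
```

View pics/wrist3.png

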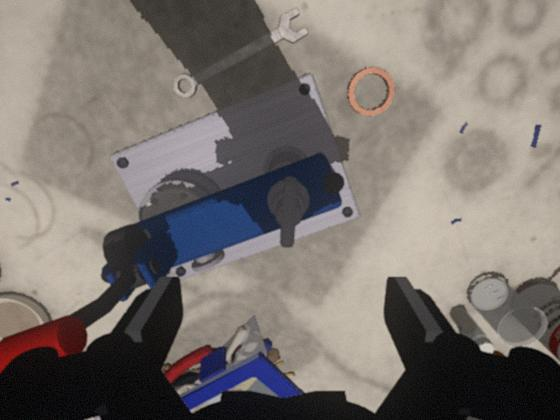

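View pics/scene3.png

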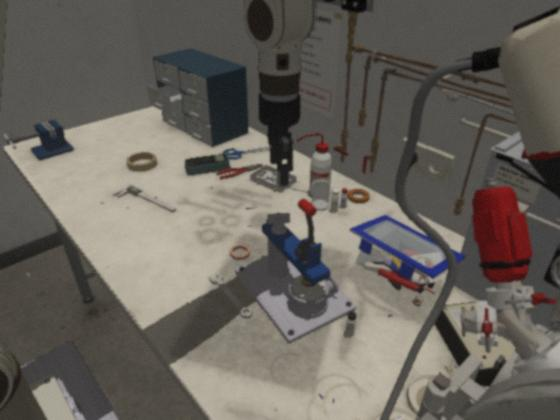

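Emit:
send_rows([
  {"grip":1,"translation":[-0.001,0,0.018],"twist":[0,0,0]},
  {"grip":0.6,"translation":[-0.001,0,0.045],"twist":[0,0,0]},
  {"grip":0.5,"translation":[-0.001,0,0.064],"twist":[0,0,0]},
  {"grip":0.45,"translation":[-0.001,0,0.072],"twist":[0,0,0]},
  {"grip":0.45,"translation":[-0.001,0,0.073],"twist":[0,0,0]},
])

```text
clock: 3.98
eef_pos: [0.5758, 0.0276, 0.1503]
tool_rot: [0.267, 0.964, -0.001, -0.003]
ft_force: [-0.1, 0.6, 0.5]
grip_width: 0.038
```

Emit:
send_rows([
  {"grip":0.2,"translation":[0,0,0],"twist":[0,0,0]},
  {"grip":0,"translation":[0,0,0],"twist":[0,0,0]},
  {"grip":0,"translation":[0,0,0],"twist":[0,0,0]},
  {"grip":0,"translation":[0,0,0],"twist":[0,0,0]},
  {"grip":0,"translation":[0,0,0],"twist":[0,0,0]},
])

```text
clock: 4.6
eef_pos: [0.5758, 0.0276, 0.1503]
tool_rot: [0.267, 0.964, -0.001, -0.003]
ft_force: [0.2, -1.5, 0.7]
grip_width: 0.0
```

```bash
python3 nut.py;  python3 - <<'E'
from workcell import camera
import cv2,pickle
for n in("wrist","scene"):
    c=camera(n);pickle.dump(c,open(n+"4.pkl","wb"));cv2.imwrite(f"pics/{n}4.png",c["color"])
cv2.imwrite("pics/scene4c.png",cv2.resize(c["color"][150:350,200:400],None,fx=3,fy=3,interpolation=2))
E
```

```text
4.6 [0.57584401 0.02757553 0.15034039] [0.048 0.419 0.137 1.294 0.    0.589] [ 0.2 -1.5  0.7]
t mm [  94.  -147.   -78.8] tw [ -6.6 -34.9 -20.7]
t mm [ 135.3  -78.5 -108.8] tw [ -1.1 -10.2 -11. ]
t mm [ 65.7 -39.  -99.3] tw [-0.1 -0.3 -4. ]
t mm [ -0.9   1.  -74.7] tw [-0.2 -0.3 -0. ]
t mm [-1.2  1.2  0.3] tw [-0.2 -0.3 -0. ]
```

View pics/wrist4.png

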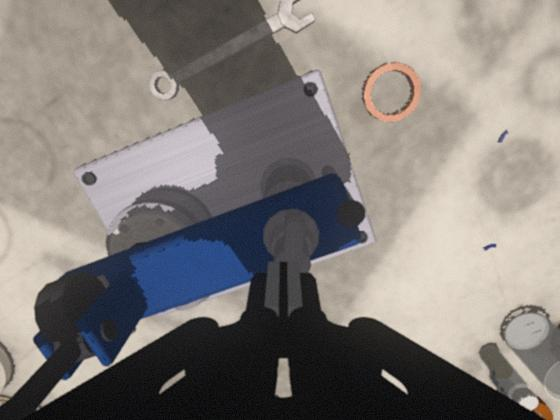

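View pics/scene4c.png

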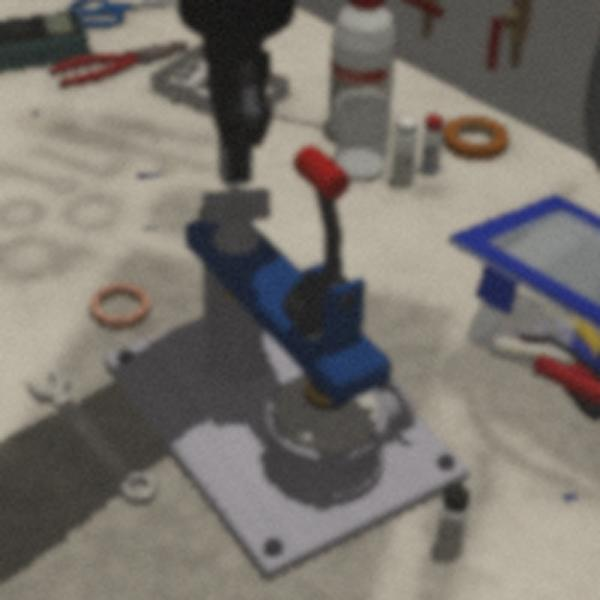

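```bash
python3 - <<'E'
from h import *
w=ld("wrist3.pkl")
i=w["color"][150:260,240:350];i=cv2.convertScaleAbs(255*(i/255.)**.55);cv2.imwrite("pics/w3c.png",cv2.resize(i,None,fx=5,fy=5,interpolation=2))
i=ld("wrist4.pkl")["color"][190:290,230:340];i=cv2.convertScaleAbs(255*(i/255.)**.55);cv2.imwrite("pics/w4c.png",cv2.resize(i,None,fx=5,fy=5,interpolation=2))
print(proj(w,[[.5769,.0275,.161],[.5769,.0275,.173]]),proj(ld("wrist4.pkl"),[[.5769,.0275,.161],[.5758,.0276,.1503]]))
print(proj(ld("scene4.pkl"),[[.5769,.0275,.173],[.5758,.0276,.1503]]))
E
```

```text
[[281.86035137 211.31514406]
 [281.78923817 217.01206506]] [[282.9551169  257.27070384]
 [282.10923489 246.919022  ]]
[[278.83451441 214.37096371]
 [278.40350045 223.23728865]]
```

View pics/w3c.png

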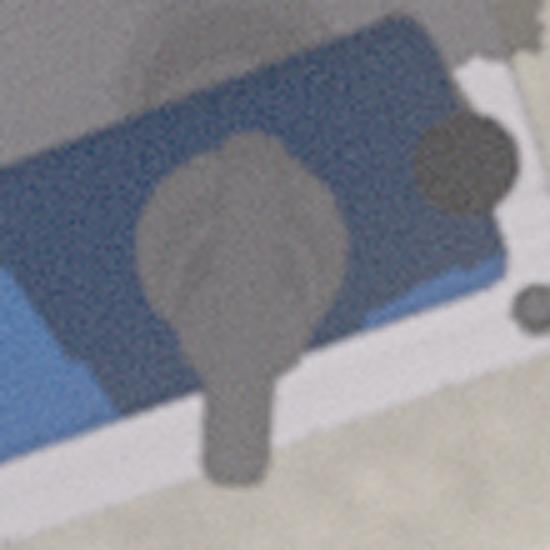

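View pics/w4c.png

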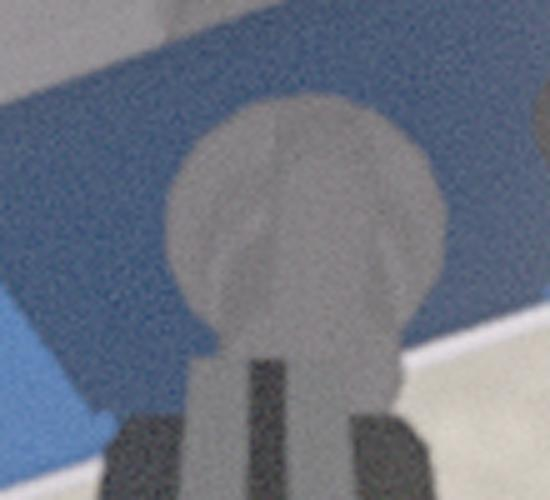

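```bash
python3 - <<'E'
from h import *
s=ld("scene4.pkl");w=ld("wrist4.pkl")
def tri(a,ua,b,ub):
    da,db=ray(a,ua),ray(b,ub);da/=np.linalg.norm(da);db/=np.linalg.norm(db)
    A=np.c_[da,-db];k=np.linalg.lstsq(A,b["xyz"]-a["xyz"],rcond=None)[0];p,q=a["xyz"]+da*k[0],b["xyz"]+db*k[1];return (p+q)/2,np.linalg.norm(p-q)
print(tri(s,(279,210.5),w,(283.5,261)))
i=s["color"][170:240,240:320];i=cv2.convertScaleAbs(255*(i/255.)**.6);cv2.imwrite("pics/s4c.png",cv2.resize(i,None,fx=8,fy=8,interpolation=2))
E
```

```text
(array([0.5748646 , 0.02982965, 0.17991717]), np.float64(0.008110405363242838))
```

View pics/s4c.png

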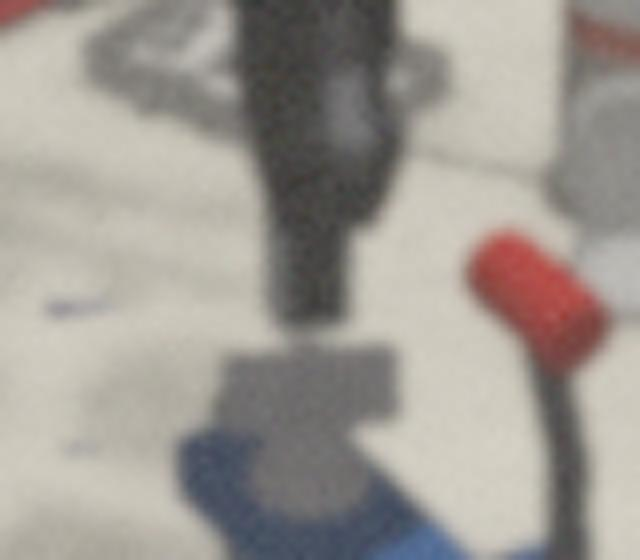

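Emit:
send_rows([
  {"grip":0.4,"translation":[0,0.001,0],"twist":[0,0,0]},
  {"grip":0.4,"translation":[-0.001,0.001,0],"twist":[0,0,0]},
  {"grip":0.4,"translation":[-0.001,0.001,0.007],"twist":[0,0,0]},
  {"grip":0.4,"translation":[-0.001,0.001,0.015],"twist":[0,0,0]},
  {"grip":0.4,"translation":[-0.001,0.001,0.021],"twist":[0,0,0]},
])

```text
clock: 5.32
eef_pos: [0.5766, 0.0279, 0.1282]
tool_rot: [0.267, 0.964, -0.001, -0.003]
ft_force: [0.5, 0.6, 0.3]
grip_width: 0.0341
```

```bash
python3 - <<'E'
from workcell import camera,bot
import cv2,pickle
o=bot.get_obs();print(o["eef_pos"],o["ft_force"],o["grip_width"])
for n in("wrist","scene"):
    c=camera(n);pickle.dump(c,open(n+"5.pkl","wb"))
    b=(170,240,240,320) if n=="scene" else (190,330,190,380)
    i=c["color"][b[0]:b[1],b[2]:b[3]];i=cv2.convertScaleAbs(255*(i/255.)**.6);cv2.imwrite(f"pics/{n}5.png",cv2.resize(i,None,fx=4 if n=="wrist" else 7,fy=4 if n=="wrist" else 7,interpolation=2))
E
```

```text
[0.57655606 0.02787001 0.12821426] [0.52734101 0.60815186 0.3434232 ] 0.0340968468228515
```

View pics/wrist5.png

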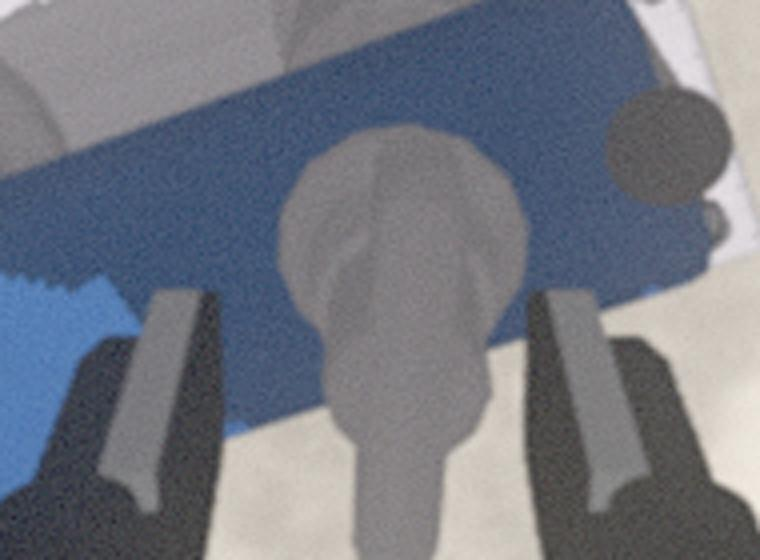

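View pics/scene5.png

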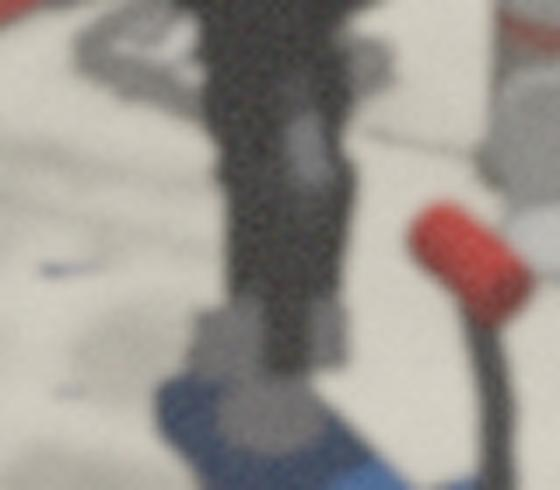

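```bash
python3 - <<'E'
from h import *
s=ld("scene5.pkl");r=R.from_quat(s["rotation"]).as_matrix()[:,0];print(r)
a=np.radians(59);ty=np.array([np.cos(a),np.sin(a)])
d=np.linalg.solve([ty,r[:2]],[.0063,0]);print(d, d+[.57584,.02758])
w=ld("wrist5.pkl");print(proj(w,[[.5766,.0279,.156],[.5766,.0279,.128]]))
E
```

```text
[ 0.75471347 -0.65605013  0.00240973]
[0.00419688 0.00482805] [0.58003688 0.03240805]
[[281.90383152 271.55942709]
 [282.16530041 246.88883465]]
```

Emit:
send_rows([
  {"grip":0.4,"translation":[-0.001,0.0045,-0.003],"twist":[0,0,0]},
  {"grip":0.2,"translation":[-0.001,0.0045,-0.003],"twist":[0,0,0]},
  {"grip":0,"translation":[-0.001,0.0045,-0.003],"twist":[0,0,0]},
  {"grip":0,"translation":[-0.001,0.0045,-0.003],"twist":[0,0,0]},
  {"grip":0,"translation":[-0.001,0.0045,-0.003],"twist":[0,0,0]},
])

```text
clock: 6.05
eef_pos: [0.5795, 0.0307, 0.1316]
tool_rot: [0.268, 0.963, -0.001, -0.003]
ft_force: [-2.0, -3.5, 5.9]
grip_width: 0.0075
```

```bash
python3 - <<'E'
from workcell import camera,bot
import cv2,pickle
o=bot.get_obs();print(o["eef_pos"],o["ft_force"],o["ft_torque"],o["grip_width"],o["joint_pos"])
for n in("wrist","scene"):
    c=camera(n);pickle.dump(c,open(n+"6.pkl","wb"))
    b=(170,240,240,320) if n=="scene" else (190,330,190,380)
    i=c["color"][b[0]:b[1],b[2]:b[3]];i=cv2.convertScaleAbs(255*(i/255.)**.6);cv2.imwrite(f"pics/{n}6.png",cv2.resize(i,None,fx=4 if n=="wrist" else 7,fy=4 if n=="wrist" else 7,interpolation=2))
E
```

```text
[0.57949972 0.03065888 0.13161695] [-1.9914374  -3.46521096  5.93585121] [-0.59811948  0.44147045 -0.21871324] 0.0075245813123285986 [ 5.31242079e-02  4.38581292e-01  1.17303161e-01  1.25650257e+00
 -4.59216225e-04  5.95160866e-01]
```

View pics/wrist6.png

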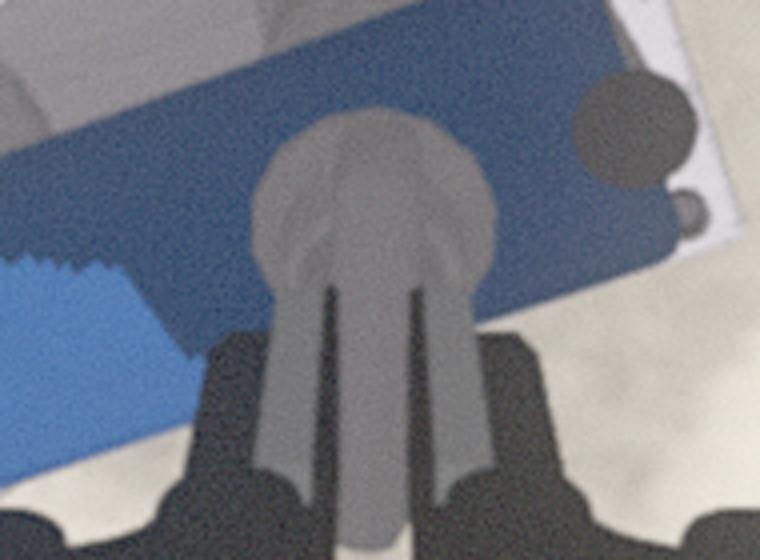

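View pics/scene6.png

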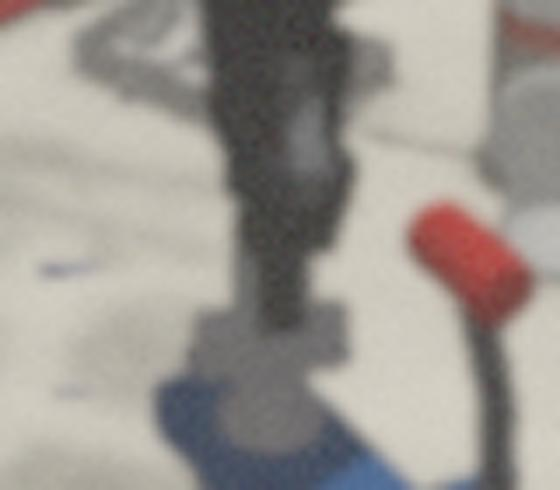

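Emit:
send_rows([
  {"grip":0,"translation":[0,0,0.0001],"twist":[0,0,3]},
  {"grip":0,"translation":[0,0,0.0003],"twist":[0,0,9]},
  {"grip":0,"translation":[0,0,0.0006],"twist":[0,0,16]},
  {"grip":0,"translation":[0,0,0.0008],"twist":[0,0,22]},
  {"grip":0,"translation":[0,0,0.0009],"twist":[0,0,25]},
])

```text
clock: 6.78
eef_pos: [0.5794, 0.0306, 0.1309]
tool_rot: [0.47, 0.883, -0.002, -0.003]
ft_force: [-1.9, -2.0, 3.5]
grip_width: 0.0072
```

```bash
cat > look.py <<'E'
import sys
from workcell import camera,bot
import cv2,pickle
t=sys.argv[1]
o=bot.get_obs();print(o["clock"],o["eef_pos"],o["ft_force"].round(1),o["ft_torque"].round(2),o["grip_width"].round(4),o["joint_pos"].round(3))
for n in sys.argv[2:]:
    c=camera(n);pickle.dump(c,open(n+t+".pkl","wb"))
    b=(150,250,220,340) if n=="scene" else (190,330,190,380) if n=="wrist" else (180,290,260,390)
    i=c["color"][b[0]:b[1],b[2]:b[3]];i=cv2.convertScaleAbs(255*(i/255.)**.6);k=4 if n=="wrist" else 6;cv2.imwrite(f"pics/{n}{t}.png",cv2.resize(i,None,fx=k,fy=k,interpolation=2))
E
python3 look.py 7 wrist
```

```text
Traceback (most recent call last):
  File "look.py", line 5, in <module>
    o=bot.get_obs();print(o["clock"],o["eef_pos"],o["ft_force"].round(1),o["ft_torque"].round(2),o["grip_width"].round(4),o["joint_pos"].round(3))
                                                                                                 ^^^^^^^^^^^^^^^^^^^^^
AttributeError: 'float' object has no attribute 'round'
```

```bash
sed -i 's/o\["grip_width"\].round(4)/o["grip_width"]/' look.py
python3 look.py 7 wrist
```

```text
6.775 [0.57942937 0.03055603 0.13085798] [-1.9 -2.   3.5] [-0.41  0.28  0.3 ] 0.0072183763927109925 [ 5.300e-02  4.390e-01  1.160e-01  1.255e+00 -1.000e-03  1.032e+00]
```

View pics/wrist7.png

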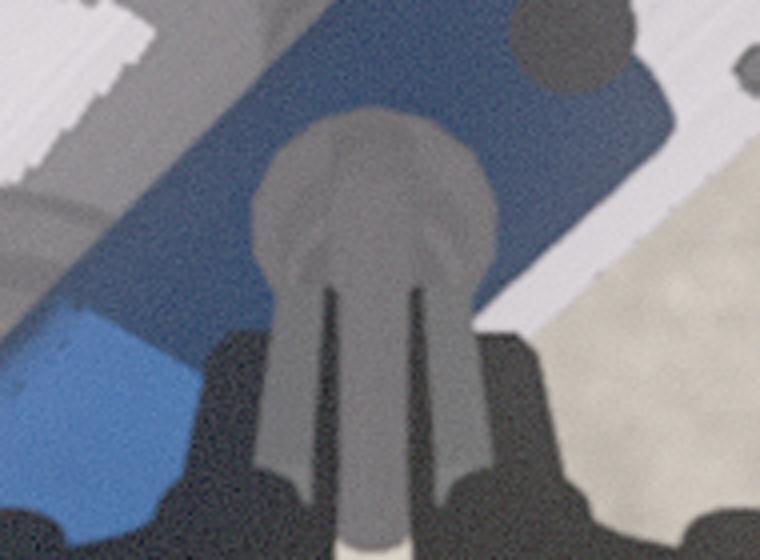

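Emit:
send_rows([
  {"grip":0,"translation":[0,0,0.0003],"twist":[0,0,7]},
  {"grip":0,"translation":[0,0,0.0006],"twist":[0,0,16]},
  {"grip":0,"translation":[0,0,0.0009],"twist":[0,0,25]},
  {"grip":0,"translation":[0,0,0.0012],"twist":[0,0,34]},
  {"grip":0,"translation":[0,0,0.0015],"twist":[0,0,42]},
])

```text
clock: 7.45
eef_pos: [0.5792, 0.0305, 0.1294]
tool_rot: [0.756, 0.654, -0.003, -0.002]
ft_force: [-2.0, -2.0, 3.2]
grip_width: 0.0078
```

Emit:
send_rows([
  {"grip":0,"translation":[0,0,0.0003],"twist":[0,0,9]},
  {"grip":0,"translation":[0,0,0.0006],"twist":[0,0,18]},
  {"grip":0,"translation":[0,0,0.0009],"twist":[0,0,27]},
  {"grip":0,"translation":[0,0,0.0013],"twist":[0,0,36]},
  {"grip":0,"translation":[0,0,0.0017],"twist":[0,0,46]},
])

```text
clock: 8.07
eef_pos: [0.579, 0.0306, 0.1278]
tool_rot: [0.952, 0.305, -0.004, -0.001]
ft_force: [-2.3, -1.8, 3.6]
grip_width: 0.0074
```

```bash
python3 look.py 8 wrist scene
```

```text
8.075 [0.57904122 0.03063446 0.12776182] [-2.3 -1.8  3.6] [-0.3   0.34  0.28] 0.0074073792669731965 [ 5.300e-02  4.400e-01  1.100e-01  1.248e+00 -1.000e-03  2.576e+00]
```

View pics/wrist8.png

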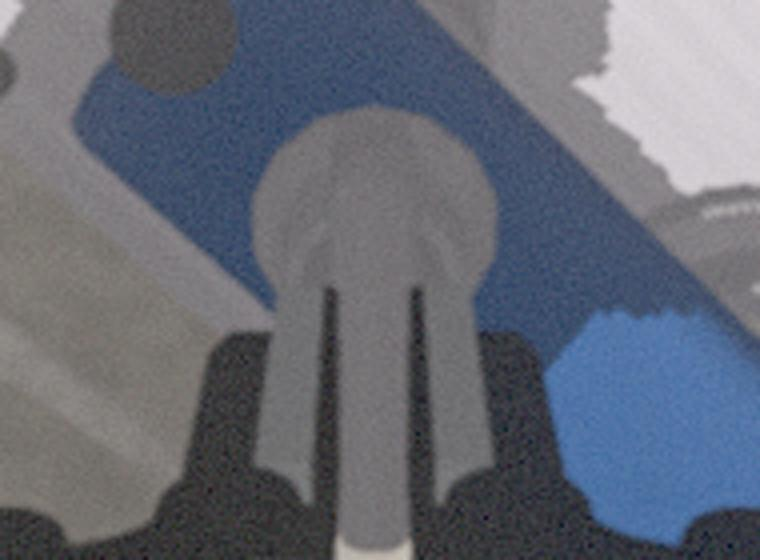

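View pics/scene8.png

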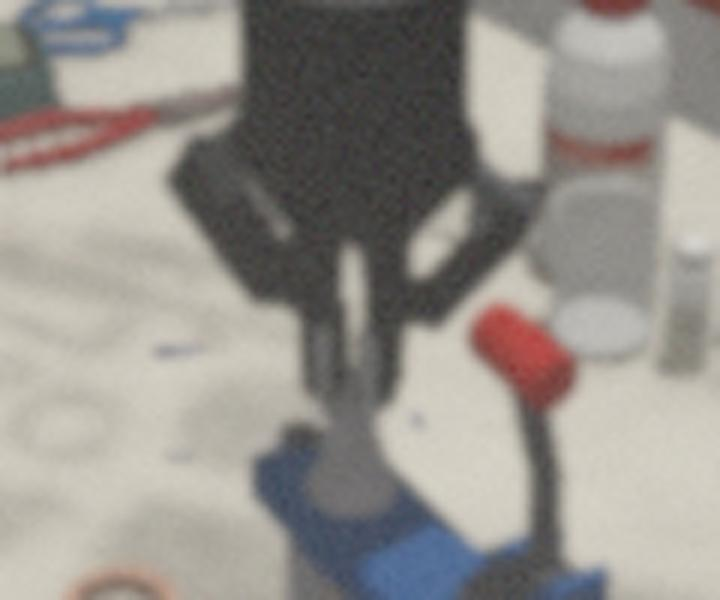

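Emit:
send_rows([
  {"grip":0.4,"translation":[0,0,0],"twist":[0,0,0]},
  {"grip":0.4,"translation":[0,0,0],"twist":[0,0,0]},
  {"grip":0.4,"translation":[0,0,-0.015],"twist":[0,0,0]},
  {"grip":0.4,"translation":[0,0,-0.045],"twist":[0,0,0]},
  {"grip":0.4,"translation":[0,0,-0.08],"twist":[0,0,-5]},
])

```text
clock: 8.8
eef_pos: [0.5795, 0.0308, 0.2091]
tool_rot: [0.937, 0.35, -0.004, -0.001]
ft_force: [0.5, 0.0, 0.8]
grip_width: 0.0343
```

```bash
python3 look.py 9 top scene; python3 - <<'E'
from h import *
from workcell import bot
o=bot.get_obs()
rows(o,[([.50,.03,.26],ori(-5,0)),([.45,.0,.30],ori(40,0)),([.43,-.07,.32],ori(80.4,0))])
E
```

```text
8.8 [0.57951071 0.0308119  0.20905998] [0.5 0.  0.8] [ 0.01 -0.1   0.02] 0.03428964771747329 [ 5.300e-02  4.060e-01  2.700e-01  1.443e+00 -1.000e-03  2.480e+00]
t mm [-63.1 -53.2 -46.7] tw [  0.1  -0.  -44.1]
t mm [-120.4  -63.1  -86.8] tw [  0.2   0.  -89.1]
t mm [-181.3  -23.2 -106.8] tw [ 2.000e-01  1.000e-01 -1.295e+02]
```

View pics/top9.png

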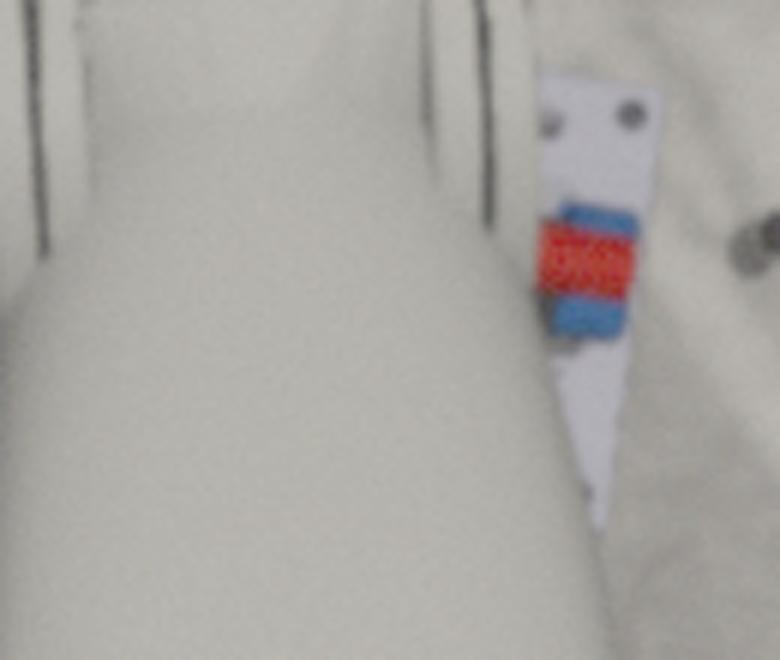

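View pics/scene9.png

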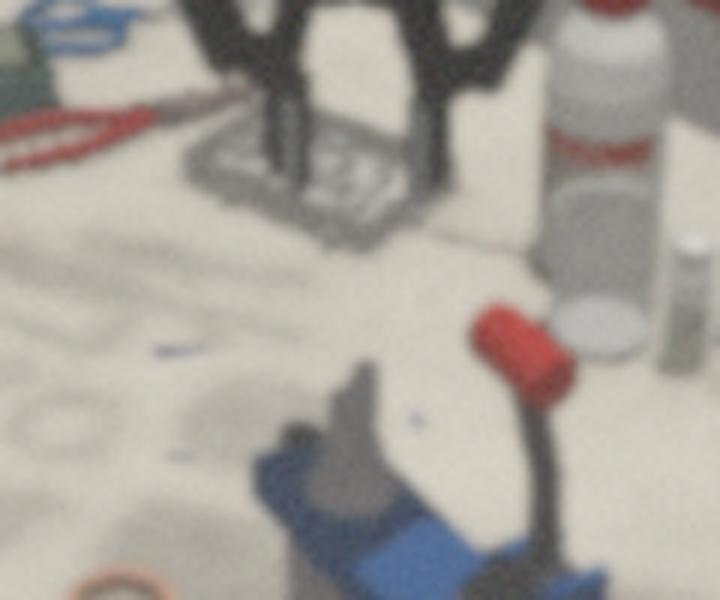

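Emit:
send_rows([
  {"grip":0.4,"translation":[-0.008,-0.006,-0.02],"twist":[0,0,-6]},
  {"grip":0.4,"translation":[-0.022,-0.018,-0.035],"twist":[0,0,-15]},
  {"grip":0.4,"translation":[-0.037,-0.031,-0.042],"twist":[0,0,-25]},
  {"grip":0.4,"translation":[-0.05,-0.043,-0.047],"twist":[0,0,-35]},
  {"grip":0.6,"translation":[-0.063,-0.053,-0.05],"twist":[0,0,-44]},
])

```text
clock: 9.52
eef_pos: [0.4997, 0.03, 0.264]
tool_rot: [0.736, 0.677, 0.001, 0.001]
ft_force: [0.2, -0.9, 0.3]
grip_width: 0.0507
```

```bash
cat > lv.py <<'E'
from h import *
from workcell import bot
o=bot.get_obs();print(o["clock"],o["eef_pos"],o["joint_pos"].round(3),o["ft_force"].round(1),o["grip_width"])
rows(o,[([.47,.0,.28],ori(40,0)),([.47,-.07,.285],ori(80.4,0)),([.547,-.085,.275],ori(80.4,0)),([.547,-.085,.218],ori(80.4,0))])
E
python3 lv.py
```

```text
9.525 [0.49965825 0.03004056 0.26396019] [ 0.06   0.221  0.153  1.5   -0.     1.715] [ 0.2 -0.9  0.3] 0.050709870165124356
t mm [-32.4 -27.  -16.1] tw [  0.2   0.1 -44.8]
t mm [-102.2  -21.1  -21.1] tw [  0.2   0.1 -85.2]
t mm [-110.6   56.9  -10.9] tw [  0.2   0.1 -85.2]
t mm [-110.7   56.7   46.1] tw [  0.2   0.1 -85.2]
```

Emit:
send_rows([
  {"grip":0.8,"translation":[-0.006,-0.005,-0.003],"twist":[0,0,-9]},
  {"grip":0.8,"translation":[-0.015,-0.013,-0.008],"twist":[0,0,-19]},
  {"grip":0.8,"translation":[-0.028,-0.022,-0.013],"twist":[0,0,-29]},
  {"grip":0.8,"translation":[-0.045,-0.027,-0.017],"twist":[0,0,-39]},
  {"grip":0.8,"translation":[-0.062,-0.027,-0.02],"twist":[0,0,-49]},
])

```text
clock: 10.15
eef_pos: [0.4671, -0.0297, 0.2845]
tool_rot: [0.387, 0.922, 0.001, 0.002]
ft_force: [0.1, -0.2, -0.2]
grip_width: 0.0683
```

```bash
python3 lv.py
```

```text
10.15 [ 0.46709959 -0.02974366  0.28450776] [-0.064  0.152  0.121  1.536  0.     0.73 ] [ 0.1 -0.2 -0.2] 0.06831635427777621
t mm [19.2 22.9  4.5] tw [0.2 0.2 4.5]
t mm [-30.7 -26.2  -0.5] tw [  0.1   0.2 -35.9]
t mm [-95.4  18.2   9.8] tw [  0.1   0.2 -35.9]
t mm [-95.2  18.   66.8] tw [  0.1   0.2 -35.9]
```

Emit:
send_rows([
  {"grip":0.8,"translation":[-0.01,-0.01,0],"twist":[0,0,-9]},
  {"grip":0.8,"translation":[-0.026,-0.023,0],"twist":[0,0,-18]},
  {"grip":0.8,"translation":[-0.035,-0.024,0],"twist":[0,0,-27]},
  {"grip":0.8,"translation":[-0.05,-0.013,0],"twist":[0,0,-35.9]},
  {"grip":0.8,"translation":[-0.065,-0.003,0],"twist":[0,0,-35.9]},
])

```text
clock: 10.78
eef_pos: [0.511, -0.0784, 0.2851]
tool_rot: [0.083, 0.997, 0.0, 0.002]
ft_force: [0.8, -0.1, 0.1]
grip_width: 0.0686
```

```bash
python3 lv.py; sed -i 's/(190,330,190,380) if/(150,350,150,400) if/; s/k=4/k=3/' look.py; python3 look.py 10 wrist scene
```

```text
10.775 [ 0.51098908 -0.07835055  0.28508867] [-1.530e-01  2.530e-01  2.490e-01  1.562e+00  1.000e-03  1.400e-02] [ 0.8 -0.1  0.1] 0.0685841877038817
t mm [53.4 70.5  4.9] tw [ 0.1  0.2 40.5]
t mm [41.8  1.4 -0.1] tw [0.1 0.3 0.1]
t mm [-36.6  -0.6  10.3] tw [0.1 0.3 0.1]
t mm [-36.3  -0.6  67.3] tw [0.1 0.3 0.1]
10.775 [ 0.51098908 -0.07835055  0.28508867] [ 0.8 -0.1  0.1] [-0.01  0.03  0.03] 0.0685841877038817 [-1.530e-01  2.530e-01  2.490e-01  1.562e+00  1.000e-03  1.400e-02]
```

View pics/wrist10.png

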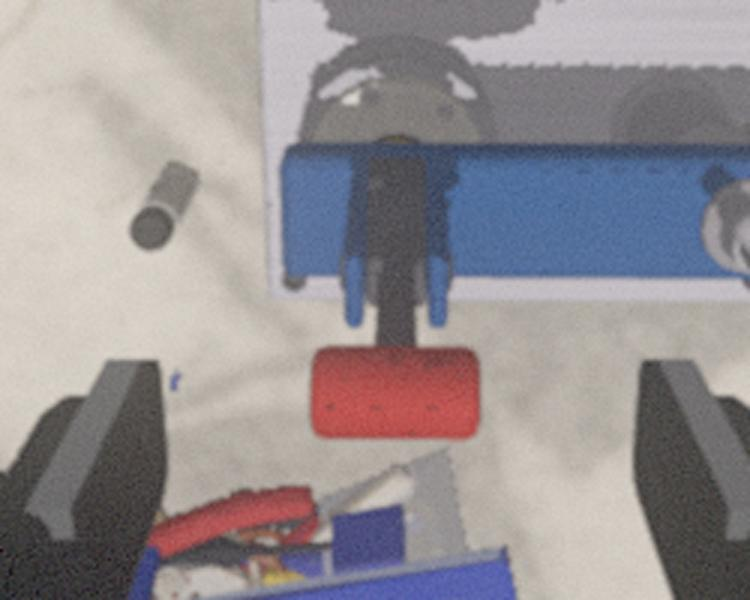

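View pics/scene10.png

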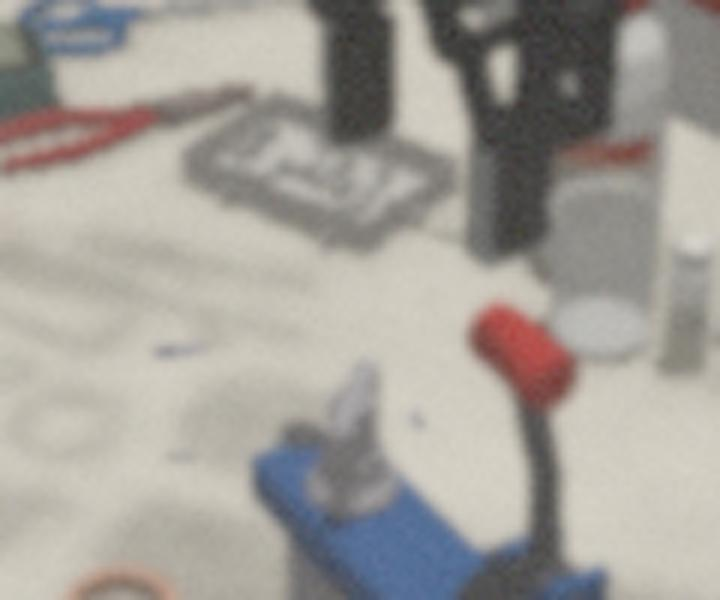

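```bash
python3 - <<'E'
from h import *
w=ld("wrist10.pkl");print(proj(w,[[.547,-.085,.261],[.553,-.085,.261],[.547,-.085,.255]]),w["xyz"])
M=R.from_quat(w["rotation"]).as_matrix();print((np.array([.547,-.085,.261])-w["xyz"])@M)
E
```

```text
[[281.19872843 282.2669468 ]
 [282.73925511 290.23087666]
 [281.22535776 277.53724983]] [ 0.42907039 -0.06436921  0.46218234]
[-0.00112443  0.04797431  0.22913873]
```

Emit:
send_rows([
  {"grip":0.8,"translation":[-0.015,-0.001,0],"twist":[0,0,0]},
  {"grip":0.8,"translation":[-0.036,-0.001,0.003],"twist":[0,0,0]},
  {"grip":0.8,"translation":[-0.036,-0.001,0.02],"twist":[0,0,0]},
  {"grip":0.8,"translation":[-0.036,-0.001,0.045],"twist":[0,0,0]},
  {"grip":0.8,"translation":[-0.036,-0.001,0.066],"twist":[0,0,0]},
])

```text
clock: 11.5
eef_pos: [0.5465, -0.0851, 0.2177]
tool_rot: [0.084, 0.997, 0.0, 0.002]
ft_force: [-0.3, 0.1, -0.3]
grip_width: 0.0681
```

```bash
python3 look.py 11 wrist scene
```

```text
11.5 [ 0.54648147 -0.08509316  0.21772632] [-0.3  0.1 -0.3] [ 0.    0.01 -0.05] 0.06805987487659663 [-1.550e-01  3.370e-01  1.920e-01  1.422e+00  1.000e-03  1.200e-02]
```

View pics/wrist11.png

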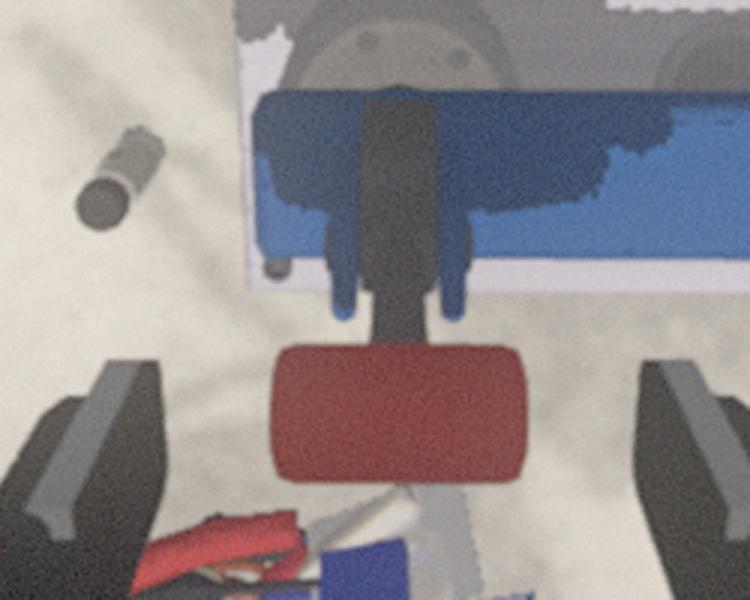

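View pics/scene11.png

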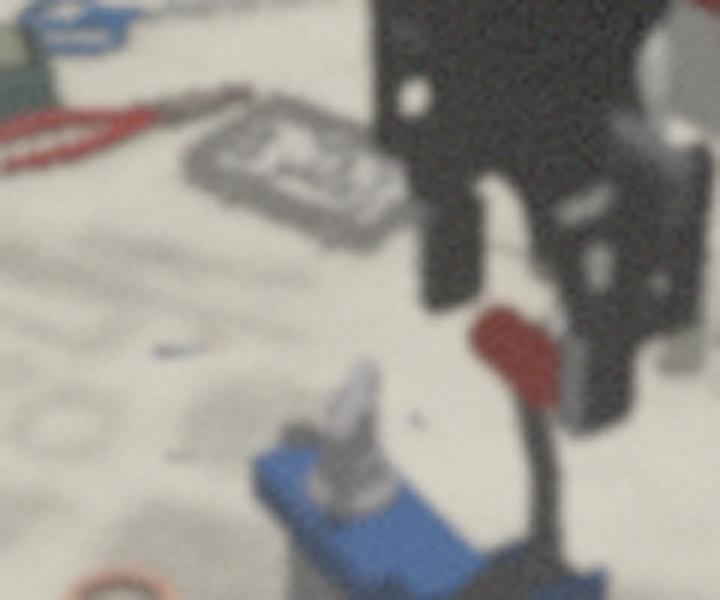

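Emit:
send_rows([
  {"grip":0.5,"translation":[0,0,0],"twist":[0,0,0]},
  {"grip":0.3,"translation":[0,0,0],"twist":[0,0,0]},
  {"grip":0.3,"translation":[0,0,0],"twist":[0,0,0]},
  {"grip":0.3,"translation":[0,0,0],"twist":[0,0,0]},
])

```text
clock: 12.1
eef_pos: [0.5454, -0.0851, 0.2175]
tool_rot: [0.084, 0.996, 0.0, 0.0]
ft_force: [-1.7, -0.6, 5.9]
grip_width: 0.0347
```

```bash
python3 look.py 12 wrist scene
```

```text
12.1 [ 0.54535303 -0.08506961  0.21745153] [-1.7 -0.6  5.9] [-0.02  0.47 -0.03] 0.03467162744125928 [-1.550e-01  3.370e-01  1.910e-01  1.424e+00  1.000e-03  1.200e-02]
```

View pics/wrist12.png

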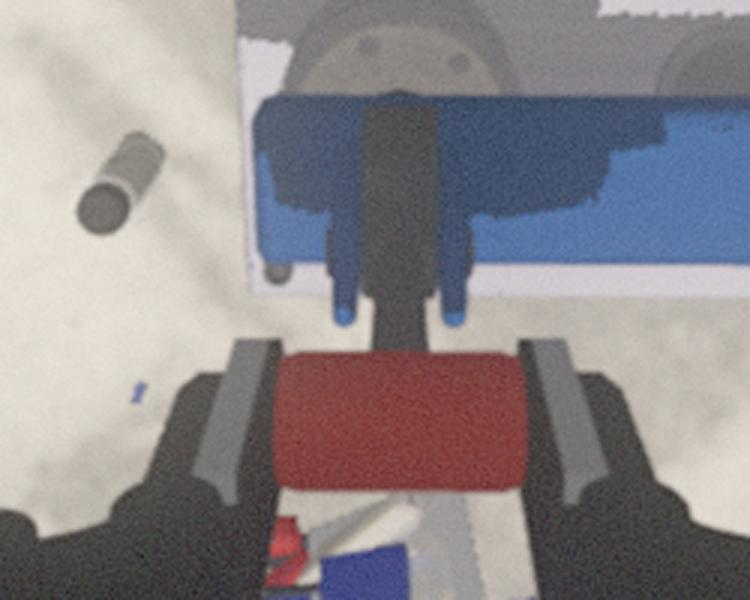

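View pics/scene12.png

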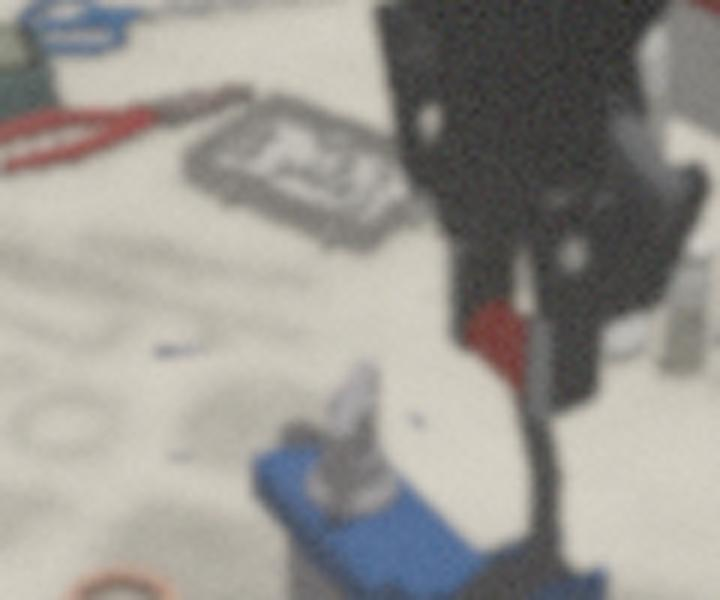

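```bash
cat > arc.py <<'E'
import numpy as np,sys
v0=float(sys.argv[1])
f=lambda v:np.array([95*np.cos(1.715-v),-95*np.sin(1.715-v)])
for v in map(float,sys.argv[2:]): print(v,(f(v)-f(v0)).round(1))
E
python3 arc.py .29 .33 .39 .45 .51 .55 .6 .65 .7 .75 .8 .85 .9 1.0 1.1 1.2 1.3 1.4 1.5 1.54
```

```text
0.33 [3.7 0.6]
0.39 [9.3 1.8]
0.45 [14.8  3.4]
0.51 [20.2  5.3]
0.55 [23.7  6.7]
0.6 [28.   8.7]
0.65 [32.2 10.9]
0.7 [36.3 13.3]
0.75 [40.3 15.9]
0.8 [44.1 18.7]
0.85 [47.8 21.7]
0.9 [51.4 24.9]
1.0 [57.9 31.7]
1.1 [63.8 39.2]
1.2 [68.9 47.2]
1.3 [73.1 55.7]
1.4 [76.5 64.6]
1.5 [79.  73.7]
1.54 [79.7 77.5]
```

Emit:
send_rows([
  {"grip":0.3,"translation":[0.0037,0,0.0006],"twist":[0,0,0]},
  {"grip":0.3,"translation":[0.0093,0,0.0018],"twist":[0,0,0]},
  {"grip":0.3,"translation":[0.0148,0,0.0034],"twist":[0,0,0]},
  {"grip":0.3,"translation":[0.0185,0,0.0046],"twist":[0,0,0]},
  {"grip":0.3,"translation":[0.0202,0,0.0053],"twist":[0,0,0]},
])

```text
clock: 12.82
eef_pos: [0.5266, -0.0819, 0.2134]
tool_rot: [0.084, 0.996, 0.0, 0.002]
ft_force: [4.2, -1.0, 6.2]
grip_width: 0.0346
```

```bash
python3 look.py 13 scene wrist
```

```text
12.825 [ 0.52661456 -0.0818583   0.21339726] [ 4.2 -1.   6.2] [-0.15 -1.35 -0.32] 0.03457343253826432 [-1.550e-01  2.960e-01  1.230e-01  1.393e+00  1.000e-03  1.300e-02]
```

View pics/scene13.png

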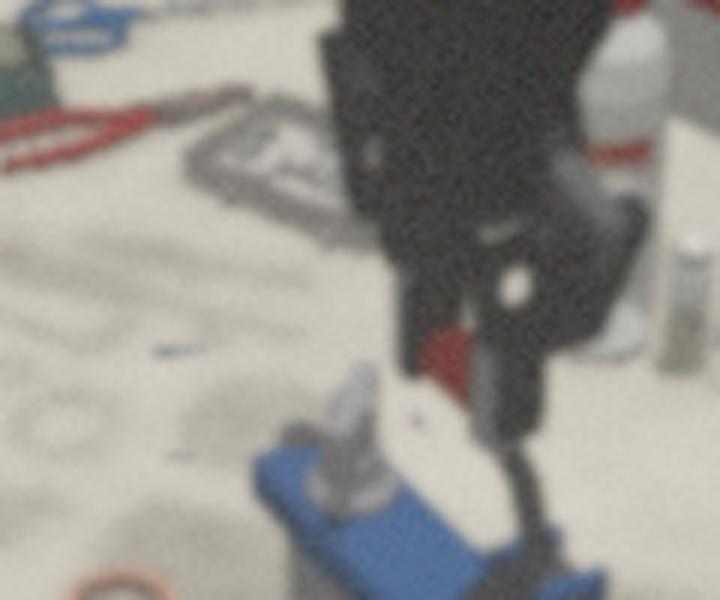

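```bash
python3 arc.py .495 .53 .57 .6 .62;python3 arc.py .6 .64 .68 .7 
```

```text
0.53 [3.1 1.2]
0.57 [6.6 2.7]
0.6 [9.2 3.9]
0.62 [10.9  4.8]
0.64 [3.4 1.7]
0.68 [6.7 3.6]
0.7 [8.3 4.6]
```

Emit:
send_rows([
  {"grip":0.3,"translation":[0.0045,0,0.0015],"twist":[0,0,0]},
  {"grip":0.3,"translation":[0.0085,0,0.003],"twist":[0,0,0]},
  {"grip":0.3,"translation":[0.01,0,0.0038],"twist":[0,0,0]},
])

```text
clock: 13.3
eef_pos: [0.5163, -0.0801, 0.2097]
tool_rot: [0.083, 0.997, 0.0, 0.002]
ft_force: [3.1, -0.6, 6.2]
grip_width: 0.0348
```

```bash
cat > st.py <<'E'
from h import *
from workcell import bot
o=bot.get_obs();A=np.radians(YAW);f=np.array([np.cos(A),np.sin(A),0])
d=o["eef_pos"]-np.array([.5454,-.0851,.2175])
x,z=d@f*1000,d[2]*1000
# lever value from TCP: knob rel hinge assuming start v0
for v0 in(.27,.29,.31):
    a=1.715-v0;kx,kz=-95*np.cos(a)+x,95*np.sin(a)+z;v=1.715-np.arctan2(kz,-kx)
    t=np.array([-np.sin(1.715-v),-np.cos(1.715-v)]) # closing dir (x,z)
    print(v0,"v",v.round(3),"r",np.hypot(kx,kz).round(1),"resist",(-(np.array([o["ft_force"]@f,o["ft_force"][2]])@t)).round(1))
print(o["clock"],"dx,dz",x.round(1),z.round(1),o["ft_force"].round(1),o["ft_torque"].round(2),o["grip_width"])
E
python3 st.py
```

```text
0.27 v 0.591 r 95.9 resist 5.5
0.29 v 0.61 r 96.5 resist 5.6
0.31 v 0.628 r 97.1 resist 5.7
13.3 dx,dz -29.5 -7.8 [ 3.1 -0.6  6.2] [-0.1  -1.22 -0.35] 0.03478486804894775
```

Emit:
send_rows([
  {"grip":0.3,"translation":[0.0034,0,0.0014],"twist":[0,0,0]},
  {"grip":0.3,"translation":[0.0055,0,0.0026],"twist":[0,0,0]},
])

```text
clock: 13.55
eef_pos: [0.5106, -0.0791, 0.2071]
tool_rot: [0.084, 0.997, 0.0, 0.002]
ft_force: [2.4, -1.6, 5.2]
grip_width: 0.0343
```

```bash
python3 st.py
```

```text
0.27 v 0.658 r 96.3 resist 4.9
0.29 v 0.676 r 97.0 resist 4.9
0.31 v 0.694 r 97.7 resist 5.0
13.55 dx,dz -35.4 -10.4 [ 2.4 -1.6  5.2] [-0.3  -0.87  0.25] 0.03428875373110806
```

Emit:
send_rows([
  {"grip":0.3,"translation":[0.0028,0,0.0015],"twist":[0,0,0]},
  {"grip":0.3,"translation":[0.004,0,0.0023],"twist":[0,0,0]},
])

```text
clock: 13.8
eef_pos: [0.5061, -0.0783, 0.2049]
tool_rot: [0.083, 0.997, 0.0, 0.002]
ft_force: [1.7, -0.8, 5.6]
grip_width: 0.0342
```

```bash
python3 st.py
```

```text
0.27 v 0.71 r 96.7 resist 4.5
0.29 v 0.728 r 97.5 resist 4.6
0.31 v 0.745 r 98.3 resist 4.6
13.8 dx,dz -39.9 -12.6 [ 1.7 -0.8  5.6] [-0.13 -0.76 -0.29] 0.034244988355999734
```

Emit:
send_rows([
  {"grip":0.3,"translation":[0.0028,0,0.0017],"twist":[0,0,0]},
  {"grip":0.3,"translation":[0.004,0,0.0026],"twist":[0,0,0]},
])

```text
clock: 14.05
eef_pos: [0.5016, -0.0775, 0.2022]
tool_rot: [0.084, 0.997, 0.0, 0.001]
ft_force: [1.9, -1.3, 6.5]
grip_width: 0.0342
```

```bash
python3 st.py
```

```text
0.27 v 0.764 r 97.1 resist 5.4
0.29 v 0.781 r 98.0 resist 5.5
0.31 v 0.799 r 98.8 resist 5.6
14.05 dx,dz -44.5 -15.3 [ 1.9 -1.3  6.5] [-0.07 -0.88 -0.32] 0.03421704208638839
```

Emit:
send_rows([
  {"grip":0.3,"translation":[0.0028,0,0.002],"twist":[0,0,0]},
  {"grip":0.3,"translation":[0.004,0,0.003],"twist":[0,0,0]},
])

```text
clock: 14.3
eef_pos: [0.4969, -0.0767, 0.1993]
tool_rot: [0.083, 0.997, 0.0, 0.001]
ft_force: [1.5, 1.3, 6.7]
grip_width: 0.0344
```

```bash
python3 st.py
```

```text
0.27 v 0.821 r 97.5 resist 5.1
0.29 v 0.838 r 98.5 resist 5.2
0.31 v 0.854 r 99.5 resist 5.3
14.3 dx,dz -49.2 -18.2 [1.5 1.3 6.7] [-0.18 -0.66  0.23] 0.034441659603810786
```

Emit:
send_rows([
  {"grip":0.3,"translation":[0.0028,0,0.0022],"twist":[0,0,0]},
  {"grip":0.3,"translation":[0.004,0,0.0033],"twist":[0,0,0]},
])

```text
clock: 14.55
eef_pos: [0.4921, -0.0759, 0.1959]
tool_rot: [0.083, 0.997, 0.0, 0.0]
ft_force: [-0.2, 0.2, 6.6]
grip_width: 0.0344
```

```bash
python3 st.py|tail -1; python3 look.py 14 wrist
```

```text
14.55 dx,dz -54.0 -21.6 [-0.2  0.2  6.6] [ 0.04 -0.42 -0.29] 0.03438640999965728
14.55 [ 0.49214264 -0.07587963  0.19586979] [-0.2  0.2  6.6] [ 0.04 -0.42 -0.29] 0.03438640999965728 [-1.540e-01  2.370e-01 -2.000e-03  1.332e+00  1.000e-03  1.300e-02]
```

View pics/wrist14.png

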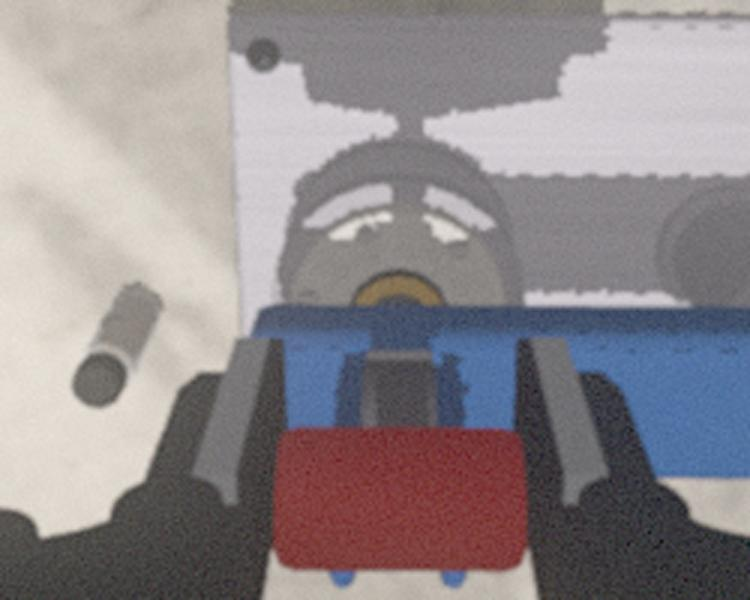

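```bash
python3 - <<'E'
from h import *
for n in ("11","12","13","14"):
    i=ld(f"wrist{n}.pkl")["color"].astype(int)
    m=(i[:,:,2]>1.6*i[:,:,1])&(i[:,:,2]>60);m[:, :240]=0;m[:,325:]=0
    ys,xs=np.nonzero(m[200:370]);print(n,"rows",np.percentile(ys+200,[2,50,98]),"cols",np.percentile(xs,[1,99]))
E
```

```text
11 rows [266. 289. 335.] cols [241. 323.]
12 rows [268. 292. 336.] cols [241. 323.]
13 rows [276. 299. 352.] cols [241. 323.]
14 rows [294. 316. 338.] cols [242. 323.]
```

```bash
python3 - <<'E'
from h import *
A=np.radians(YAW);f=np.array([np.cos(A),np.sin(A),0])
H=np.array([.560,-.0873,.167])
for n,u,v,Z in(("12",283,290,.153),("13",283,297.5,.153),("14",283,316.5,.152)):
    w=ld(f"wrist{n}.pkl");M=R.from_quat(w["rotation"]).as_matrix()
    p=w["xyz"]+M@(Z*np.linalg.solve(w["intrinsics"],[u,v,1]));d=p-H;x=d@f;z=d[2]
    print(n,p.round(4),"x,z",x.round(4),z.round(4),"r",np.hypot(x,z).round(4),"v",(1.715-np.arctan2(z,-x)).round(3))
E
```

```text
12 [ 0.5456 -0.0847  0.2613] x,z -0.0147 0.0943 r 0.0954 v 0.298
13 [ 0.5294 -0.0819  0.2582] x,z -0.031 0.0912 r 0.0963 v 0.472
14 [ 0.5025 -0.0772  0.2442] x,z -0.0584 0.0772 r 0.0968 v 0.792
```

Emit:
send_rows([
  {"grip":0.6,"translation":[0,0,0],"twist":[0,0,0]},
  {"grip":0.6,"translation":[0,0,0],"twist":[0,0,0]},
  {"grip":0.6,"translation":[-0.005,0,0.001],"twist":[0,0,0]},
  {"grip":0.6,"translation":[-0.01,0,0.003],"twist":[0,0,0]},
])

```text
clock: 15.1
eef_pos: [0.5018, -0.0775, 0.1923]
tool_rot: [0.083, 0.997, 0.001, -0.0]
ft_force: [0.2, 0.4, 0.4]
grip_width: 0.0512
```

```bash
python3 look.py 15 wrist
```

```text
15.1 [ 0.50184988 -0.07748072  0.19229906] [0.2 0.4 0.4] [ 0.01  0.02 -0.02] 0.0512323463144303 [-1.540e-01  2.590e-01  1.800e-02  1.331e+00  1.000e-03  1.300e-02]
```

View pics/wrist15.png

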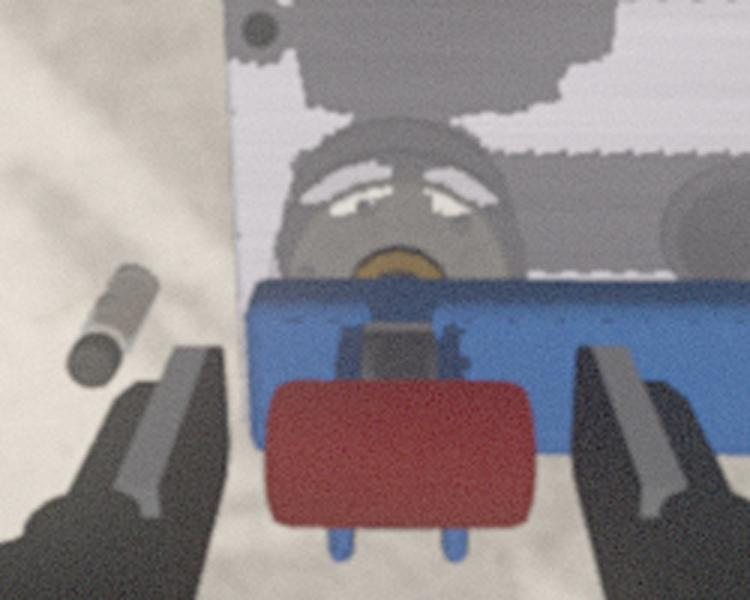

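```bash
cat > kn.py <<'E'
from h import *
import sys
A=np.radians(YAW);f=np.array([np.cos(A),np.sin(A),0])
H=np.array([.560,-.0873,.167])
n,v,wd=sys.argv[1],float(sys.argv[2]),float(sys.argv[3])
w=ld(f"wrist{n}.pkl");M=R.from_quat(w["rotation"]).as_matrix()
# constrain knob to circle r=.095 about hinge: v from pixel row
from scipy.optimize import brentq
def pt(a): return H-f*.095*np.cos(1.715-a)+np.array([0,0,.095*np.sin(1.715-a)])
g=lambda a:proj(w,pt(a))[0,1]-v
for a in np.linspace(0,1.5,31):
    if g(a)*g(a+.05)<0: print("v from circle",round(brentq(g,a,a+.05),3))
Z=.036*354.3/wd;p=w["xyz"]+M@(Z*np.linalg.solve(w["intrinsics"],[283,v,1]));d=p-H;x=d@f;z=d[2]
print(p.round(4),"r",np.hypot(x,z).round(4),"v",(1.715-np.arctan2(z,-x)).round(3))
E
python3 kn.py 15 301 90; python3 kn.py 14 316.5 84;python3 kn.py 12 290 83.3
```

```text
v from circle 0.794
[ 0.5003 -0.0768  0.2474] r 0.1007 v 0.79
v from circle 0.792
[ 0.5024 -0.0771  0.2444] r 0.097 v 0.792
v from circle 0.297
[ 0.5456 -0.0847  0.2612] r 0.0953 v 0.298
```

Emit:
send_rows([
  {"grip":0,"translation":[0,0,0],"twist":[0,0,0]},
  {"grip":0,"translation":[0,0,0],"twist":[0,0,0]},
  {"grip":0,"translation":[0,0,0],"twist":[0,0,0]},
])

```text
clock: 15.52
eef_pos: [0.5023, -0.0776, 0.1919]
tool_rot: [0.083, 0.997, 0.001, -0.0]
ft_force: [-0.6, 0.1, -0.6]
grip_width: 0.0348
```

```bash
python3 st.py|tail -1; python3 arc.py .79 .82 .85 .88 .9
```

```text
15.525 dx,dz -43.8 -25.6 [-0.6  0.1 -0.6] [-0.01  0.04 -0.03] 0.034827466520613165
0.82 [2.3 1.7]
0.85 [4.4 3.6]
0.88 [6.6 5.4]
0.9 [8.  6.7]
```

Emit:
send_rows([
  {"grip":0,"translation":[0.0022,0,0.0018],"twist":[0,0,0]},
  {"grip":0,"translation":[0.0044,0,0.0036],"twist":[0,0,0]},
])

```text
clock: 15.78
eef_pos: [0.5005, -0.0773, 0.1901]
tool_rot: [0.084, 0.997, 0.0, 0.003]
ft_force: [2.7, 0.1, 7.5]
grip_width: 0.0349
```

```bash
python3 st.py|tail -1; python3 look.py 16 wrist >/dev/null;python3 - <<'E'
from h import *
i=ld("wrist16.pkl")["color"].astype(int)[:,270:298]
m=((i[:,:,2]>1.6*i[:,:,1])&(i[:,:,2]>60)).mean(1);y=np.nonzero(m>.5)[0];print(y.min(),y.max())
i=ld("wrist15.pkl")["color"].astype(int)[:,270:298]
m=((i[:,:,2]>1.6*i[:,:,1])&(i[:,:,2]>60)).mean(1);y=np.nonzero(m>.5)[0];print(y.min(),y.max())
E
```

```text
15.775 dx,dz -45.6 -27.4 [2.7 0.1 7.5] [-0.23 -1.14  0.01] 0.03491693136884436
276 325
277 325
```

Emit:
send_rows([
  {"grip":0,"translation":[0.0022,0,0.0018],"twist":[0,0,0]},
  {"grip":0,"translation":[0.0044,0,0.0037],"twist":[0,0,0]},
  {"grip":0,"translation":[0.0064,0,0.0055],"twist":[0,0,0]},
])

```text
clock: 16.2
eef_pos: [0.4963, -0.0765, 0.1866]
tool_rot: [0.084, 0.996, 0.0, 0.006]
ft_force: [1.1, 0.2, 8.1]
grip_width: 0.0346
```

```bash
cat > kr.py <<'E'
import sys,subprocess
from h import *
from workcell import camera,bot
o=bot.get_obs();print(o["clock"],o["eef_pos"].round(4),"F",o["ft_force"].round(1),"T",o["ft_torque"].round(2))
c=camera("wrist");n=sys.argv[1];pickle.dump(c,open(f"wrist{n}.pkl","wb"))
i=c["color"].astype(int)[:,270:298]
m=((i[:,:,2]>1.6*i[:,:,1])&(i[:,:,2]>60)).mean(1);y=np.nonzero(m>.5)[0];print(y.min(),y.max())
r=(y.min()+y.max()+1)/2
subprocess.run(["python3","kn.py",n,str(r),"84"])
E
python3 kr.py 17
```

```text
v from circle 0.876
[ 0.5004 -0.0768  0.2332] r 0.0897 v 0.884
16.2 [ 0.4963 -0.0765  0.1866] F [1.1 0.2 8.1] T [-0.14 -0.82 -0.23]
278 326
```

```bash
python3 arc.py .87 .9 .93 .96 .99 1.02
```

```text
0.9 [2.1 1.9]
0.93 [4.1 3.9]
0.96 [6.1 6. ]
0.99 [8.1 8.1]
1.02 [ 9.9 10.2]
```

Emit:
send_rows([
  {"grip":0,"translation":[0.002,0,0.002],"twist":[0,0,0]},
  {"grip":0,"translation":[0.004,0,0.004],"twist":[0,0,0]},
  {"grip":0,"translation":[0.006,0,0.006],"twist":[0,0,0]},
])

```text
clock: 16.62
eef_pos: [0.4923, -0.0758, 0.1827]
tool_rot: [0.084, 0.996, -0.0, 0.009]
ft_force: [0.3, 0.1, 10.1]
grip_width: 0.035
```

```bash
python3 kr.py 18
```

```text
v from circle 0.933
[ 0.4967 -0.0761  0.2295] r 0.0897 v 0.943
16.625 [ 0.4923 -0.0758  0.1827] F [ 0.3  0.1 10.1] T [-0.19 -0.63  0.03]
279 328
```

Emit:
send_rows([
  {"grip":0,"translation":[0.002,0,0.0022],"twist":[0,0,0]},
  {"grip":0,"translation":[0.004,0,0.0044],"twist":[0,0,0]},
  {"grip":0,"translation":[0.006,0,0.0066],"twist":[0,0,0]},
])

```text
clock: 17.05
eef_pos: [0.488, -0.0751, 0.1781]
tool_rot: [0.084, 0.996, -0.0, 0.012]
ft_force: [-1.0, 0.5, 8.8]
grip_width: 0.0347
```

```bash
python3 kr.py 19
```

```text
v from circle 0.995
[ 0.4928 -0.0754  0.2252] r 0.0897 v 1.009
17.05 [ 0.488  -0.0751  0.1781] F [-1.   0.5  8.8] T [-0.14 -0.62  0.05]
281 329
```

Emit:
send_rows([
  {"grip":0,"translation":[-0.004,0,-0.0045],"twist":[0,0,0]},
  {"grip":0,"translation":[-0.01,0,-0.01],"twist":[0,0,0]},
  {"grip":0,"translation":[-0.016,0,-0.0148],"twist":[0,0,0]},
  {"grip":0,"translation":[-0.02,0,-0.0175],"twist":[0,0,0]},
])

```text
clock: 17.6
eef_pos: [0.5056, -0.0781, 0.1942]
tool_rot: [0.084, 0.996, -0.0, 0.009]
ft_force: [0.5, 0.8, -10.9]
grip_width: 0.0352
```

```bash
python3 kr.py 20
```

```text
v from circle 0.763
[ 0.5084 -0.0782  0.2405] r 0.0903 v 0.764
17.6 [ 0.5056 -0.0781  0.1942] F [  0.5   0.8 -10.9] T [ 0.19  0.62 -0.14]
276 323
```

Emit:
send_rows([
  {"grip":0.7,"translation":[0,0,0],"twist":[0,0,0]},
  {"grip":0.7,"translation":[0,0,0],"twist":[0,0,0]},
  {"grip":0.7,"translation":[0,0,-0.015],"twist":[0,0,0]},
  {"grip":0.8,"translation":[0,0,-0.045],"twist":[0,0,0]},
  {"grip":0.9,"translation":[0.01,0,-0.065],"twist":[0,0,0]},
])

```text
clock: 18.27
eef_pos: [0.4966, -0.0767, 0.2628]
tool_rot: [0.084, 0.996, -0.0, 0.013]
ft_force: [-0.2, -0.3, 0.6]
grip_width: 0.0766
```

```bash
cat > vw.py <<'E'
from h import *
from workcell import bot
o=bot.get_obs();print(o["clock"],o["eef_pos"],o["joint_pos"].round(3),o["ft_force"].round(1),o["grip_width"])
rows(o,[([.41,-.066,.26],ori(80.4,5)),([.40,-.065,.20],ori(80.4,30)),([.42,-.068,.17],ori(80.4,47)),([.48,-.0785,.145],ori(80.4,49))])
E
python3 vw.py; python3 kr.py 21
```

```text
18.275 [ 0.4966349  -0.07665721  0.26279753] [-1.540e-01  2.050e-01  1.300e-01  1.471e+00  1.000e-03  1.400e-02] [-0.2 -0.3  0.6] 0.07662051473614766
t mm [87.2 -4.   0.6] tw [ 0.1 -3.6 -0. ]
t mm [98.8 -4.8 60.3] tw [  0.1 -28.6  -0. ]
t mm [79.3 -4.4 90.8] tw [  0.1 -45.6  -0.1]
t mm [ 19.   -4.8 117.3] tw [  0.1 -47.6  -0.1]
v from circle 0.748
[ 0.4789 -0.0732  0.3016] r 0.1578 v 0.693
18.275 [ 0.4966 -0.0767  0.2628] F [-0.2 -0.3  0.6] T [-0.02 -0.02  0.01]
233 264
```

Emit:
send_rows([
  {"grip":1,"translation":[0.02,-0.001,0],"twist":[0,0,0]},
  {"grip":1,"translation":[0.055,-0.003,0],"twist":[0,-2,0]},
  {"grip":1,"translation":[0.082,-0.004,0.008],"twist":[0,-8,0]},
  {"grip":1,"translation":[0.095,-0.005,0.03],"twist":[0,-17,0]},
  {"grip":1,"translation":[0.099,-0.005,0.055],"twist":[0,-26,0]},
])

```text
clock: 18.95
eef_pos: [0.4003, -0.0653, 0.2097]
tool_rot: [0.082, 0.966, -0.02, 0.243]
ft_force: [0.2, 0.3, -0.1]
grip_width: 0.0852
```

```bash
python3 vw.py
```

```text
18.95 [ 0.40031593 -0.06529767  0.2096941 ] [-0.16  -0.374 -0.66   0.792 -0.002  0.008] [ 0.2  0.3 -0.1] 0.08517396004660947
t mm [-32.3   1.  -39.8] tw [ 0.1 23.2 -0.1]
t mm [4.9 0.2 8.4] tw [ 0.1 -1.8 -0.1]
t mm [ 1.3  0.6 44.4] tw [  0.1 -18.8  -0.1]
t mm [-40.6   0.2  95.2] tw [  0.1 -20.8  -0.1]
```

Emit:
send_rows([
  {"grip":1,"translation":[0.002,0,0.018],"twist":[0,-7,0]},
  {"grip":1,"translation":[0.001,0,0.042],"twist":[0,-15,0]},
  {"grip":1,"translation":[-0.012,0,0.065],"twist":[0,-19,0]},
  {"grip":1,"translation":[-0.03,0,0.085],"twist":[0,-20.5,0]},
  {"grip":1,"translation":[-0.04,0,0.095],"twist":[0,-20.8,0]},
])

```text
clock: 19.58
eef_pos: [0.48, -0.0787, 0.1451]
tool_rot: [0.077, 0.906, -0.034, 0.414]
ft_force: [-0.0, 0.0, -0.3]
grip_width: 0.0854
```

```bash
python3 - <<'E'
from workcell import camera,bot
import cv2,pickle
o=bot.get_obs();print(o["clock"],o["eef_pos"],o["ft_force"].round(1),o["joint_pos"].round(3))
c=camera("wrist");pickle.dump(c,open("wrist30.pkl","wb"));print(c["xyz"])
i=cv2.rotate(c["color"],cv2.ROTATE_180);cv2.imwrite("pics/wrist30.png",i)
from ov import *
overlay("wrist30.pkl","pics/ov30.png",.1073,.075,.0655,.5605,-.0885,draw=False)
E
```

```text
19.575 [ 0.47999372 -0.0786798   0.14509936] [-0.   0.  -0.3] [-0.158 -0.226 -1.075 -0.134 -0.006  0.008]
[ 0.29465514 -0.04698885  0.19935482]
```

View pics/wrist30.png

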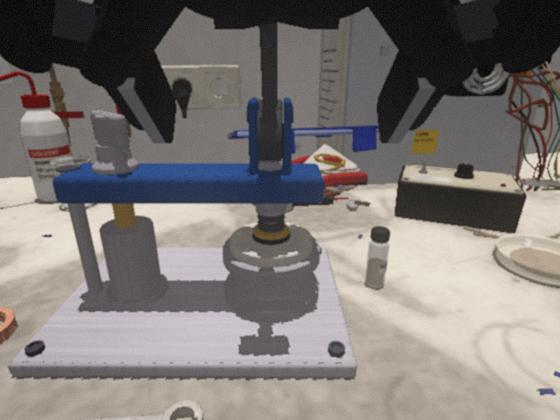

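View pics/ov30.png

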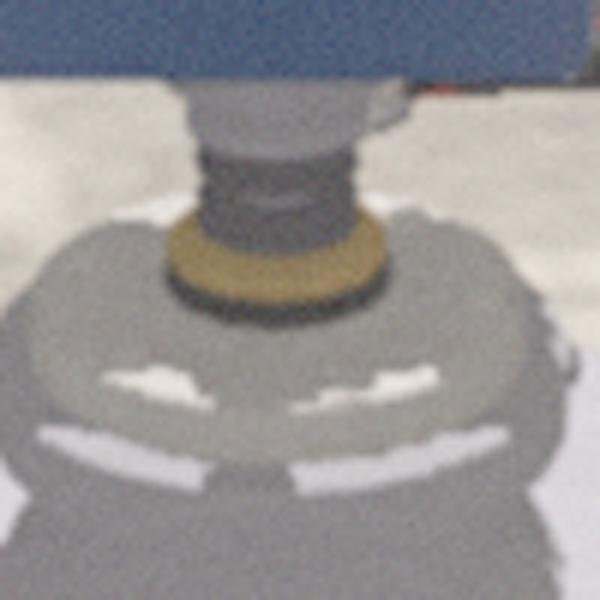

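```bash
python3 - <<'E'
from fit import *
c=ld("wrist30.pkl");i=cv2.rotate(c["color"],cv2.ROTATE_180)[190:290,225:325].astype(float).mean(2)
for a,b in((28,34),(43,48),(18,22),(66,70)): print(a,i[25:90,a:b].mean(1).round().astype(int).tolist())
for r in(10,20,22,24,26,28,31,53,55,57,60): print("row",r,i[r-1:r+2].mean(0).round().astype(int).tolist()) if r in(31,53,57) else 0
x0,y0=225,190
def pj(P): q=proj(c,P);return np.c_[559-q[:,0]-x0,419-q[:,1]-y0]
A=np.radians(YAW);f=np.array([np.cos(A),np.sin(A),0])
for H in([.5605,-.0873,0],[.566,-.0885,0]):
  H=np.array(H)
  for zf in(.066,.068,.070): print(H,zf,"near16,near35,far35 rows",[pj([H+[0,0,zf]-k*f])[0].round(1).tolist() for k in(.016,.035,-.035)])
E
```

```text
28 [135, 133, 140, 146, 152, 151, 146, 157, 170, 157, 128, 103, 80, 74, 73, 74, 73, 73, 71, 69, 67, 58, 50, 42, 48, 57, 69, 89, 97, 100, 102, 101, 99, 98, 96, 98, 111, 146, 167, 179, 183, 176, 145, 117, 110, 110, 110, 108, 106, 106, 108, 137, 167, 174, 172, 156, 123, 95, 90, 93, 96, 92, 92, 90, 89]
43 [90, 73, 54, 51, 48, 49, 49, 56, 68, 63, 49, 48, 50, 50, 48, 49, 53, 59, 69, 74, 73, 79, 82, 77, 71, 53, 39, 34, 38, 53, 84, 99, 97, 101, 100, 99, 100, 100, 99, 98, 98, 101, 105, 107, 110, 112, 111, 110, 108, 109, 108, 103, 96, 88, 86, 85, 87, 93, 95, 92, 92, 91, 91, 90, 90]
18 [168, 171, 174, 178, 178, 178, 170, 169, 168, 175, 188, 156, 106, 97, 99, 100, 100, 102, 99, 100, 101, 101, 101, 100, 98, 101, 100, 100, 98, 101, 101, 100, 100, 103, 107, 104, 120, 166, 174, 140, 114, 109, 109, 112, 110, 106, 105, 118, 148, 170, 174, 174, 169, 147, 111, 90, 92, 90, 89, 90, 89, 91, 93, 93, 91]
66 [169, 166, 169, 169, 166, 164, 168, 176, 184, 158, 122, 107, 106, 105, 99, 101, 96, 97, 101, 99, 99, 96, 98, 99, 101, 101, 103, 102, 101, 99, 99, 99, 101, 104, 101, 97, 125, 179, 206, 197, 162, 127, 109, 
[... 1414 characters left out ...]
, 103, 104, 106, 106, 104, 105, 103, 101, 96, 86, 85, 85, 106, 137, 161, 161, 154, 174, 191, 194, 196]
[ 0.5605 -0.0873  0.    ] 0.066 near16,near35,far35 rows [[45.6, 55.3], [45.3, 67.2], [46.4, 29.8]]
[ 0.5605 -0.0873  0.    ] 0.068 near16,near35,far35 rows [[45.6, 53.1], [45.3, 64.8], [46.3, 27.8]]
[ 0.5605 -0.0873  0.    ] 0.07 near16,near35,far35 rows [[45.6, 50.9], [45.3, 62.5], [46.3, 25.9]]
[ 0.566  -0.0885  0.    ] 0.066 near16,near35,far35 rows [[46.1, 52.1], [45.8, 63.5], [46.7, 27.4]]
[ 0.566  -0.0885  0.    ] 0.068 near16,near35,far35 rows [[46.0, 49.9], [45.7, 61.2], [46.7, 25.5]]
[ 0.566  -0.0885  0.    ] 0.07 near16,near35,far35 rows [[46.0, 47.7], [45.7, 58.9], [46.7, 23.5]]
```

```bash
cat > bk.py <<'E'
from h import *
from workcell import bot
o=bot.get_obs();print(o["clock"],o["eef_pos"],o["joint_pos"].round(3),o["ft_force"].round(1),o["grip_width"])
rows(o,[([.41,-.066,.18],ori(80.4,40)),([.40,-.065,.26],ori(80.4,12)),([.46,-.071,.28],ori(80.4,0)),([.506,-.0785,.265],ori(80.4,0)),([.506,-.0785,.201],ori(80.4,0))])
E
python3 bk.py
```

```text
19.625 [ 0.48138965 -0.07890777  0.14560569] [-0.158 -0.224 -1.072 -0.135 -0.006  0.008] [ 0.5 -0.7  0.7] 0.08540295762373414
t mm [ 21.5   0.9 -77.4] tw [ 0.1  9.1 -0.1]
t mm [ -32.5    0.3 -137.3] tw [ 0.1 37.1 -0.1]
t mm [ -87.     4.5 -104.9] tw [ 0.1 49.1 -0.1]
t mm [-106.1    4.7  -59.8] tw [ 0.1 49.1 -0.1]
t mm [-57.7   4.6 -17.9] tw [ 0.1 49.1 -0.1]
```

Emit:
send_rows([
  {"grip":0.9,"translation":[0.006,0,-0.025],"twist":[0,2,0]},
  {"grip":0.9,"translation":[0.018,0,-0.065],"twist":[0,7,0]},
  {"grip":0.8,"translation":[0.004,0.001,-0.098],"twist":[0,16,0]},
  {"grip":0.8,"translation":[-0.02,0.001,-0.128],"twist":[0,26,0]},
  {"grip":0.8,"translation":[-0.045,0.002,-0.138],"twist":[0,36,0]},
])

```text
clock: 20.25
eef_pos: [0.4066, -0.0646, 0.2681]
tool_rot: [0.083, 0.984, -0.013, 0.16]
ft_force: [1.1, -0.6, 0.2]
grip_width: 0.0685
```

```bash
python3 bk.py
```

```text
20.25 [ 0.40664517 -0.06456274  0.26806461] [-0.156 -0.241 -0.35   1.139 -0.002  0.012] [ 1.1 -0.6  0.2] 0.06849801197396493
t mm [24.5 -1.  84.6] tw [  0.1 -21.5  -0.1]
t mm [ 8.7 -1.6  5.6] tw [ 0.1  6.5 -0. ]
t mm [-54.7   2.6   5.7] tw [ 0.1 18.5 -0. ]
t mm [-94.1   2.9  34.7] tw [ 0.1 18.5 -0. ]
t mm [-73.9   2.7  95.4] tw [ 0.1 18.5 -0. ]
```

Emit:
send_rows([
  {"grip":0.75,"translation":[-0.02,0.001,0],"twist":[0,7,0]},
  {"grip":0.75,"translation":[-0.055,0.0025,0.006],"twist":[0,16,0]},
  {"grip":0.75,"translation":[-0.09,0.003,0.03],"twist":[0,18.5,0]},
  {"grip":0.75,"translation":[-0.085,0.003,0.06],"twist":[0,18.5,0]},
  {"grip":0.75,"translation":[-0.074,0.0027,0.094],"twist":[0,18.5,0]},
])

```text
clock: 20.88
eef_pos: [0.5073, -0.0787, 0.2022]
tool_rot: [0.084, 0.996, 0.001, 0.001]
ft_force: [-0.2, 0.2, -0.6]
grip_width: 0.0638
```

```bash
python3 look.py 22 wrist
```

```text
20.875 [ 0.507346   -0.07871575  0.20222773] [-0.2  0.2 -0.6] [-0.04  0.06  0.03] 0.06382201116903011 [-0.155  0.264  0.05   1.356  0.002  0.013]
```

View pics/wrist22.png

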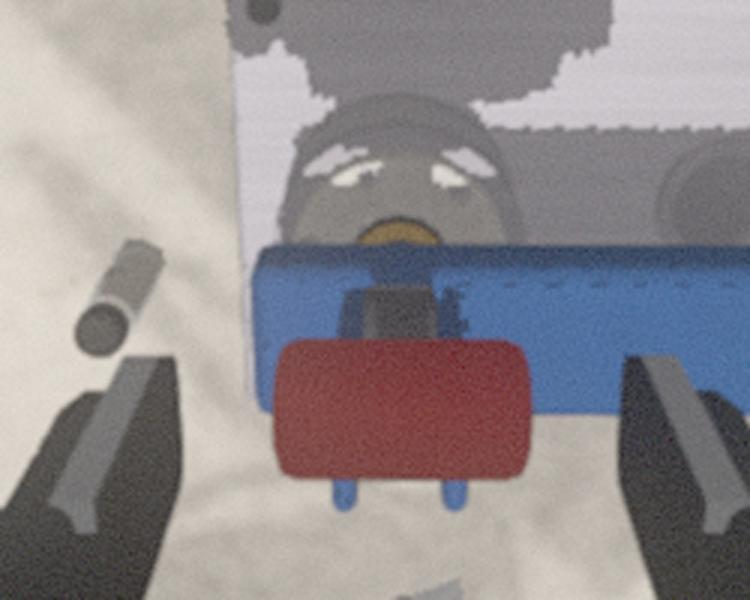

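Centred over the knob (crop row about 410, as for the first pinch). Pinch and lead the lever back open.

Emit:
send_rows([
  {"grip":0.3,"translation":[0,0,0],"twist":[0,0,0]},
  {"grip":0,"translation":[0,0,0],"twist":[0,0,0]},
  {"grip":0,"translation":[0,0,0],"twist":[0,0,0]},
  {"grip":0,"translation":[-0.004,0,-0.0025],"twist":[0,0,0]},
])

```text
clock: 21.42
eef_pos: [0.5054, -0.0782, 0.1999]
tool_rot: [0.084, 0.996, 0.002, -0.006]
ft_force: [-6.6, 3.4, -0.9]
grip_width: 0.0346
```

```bash
python3 arc.py .77 .72 .66 .6 .54 .48 .42 .36 .3 .26;python3 st.py|tail -1
```

```text
0.72 [-3.9 -2.7]
0.66 [-8.8 -5.6]
0.6 [-13.8  -8.3]
0.54 [-19.  -10.7]
0.48 [-24.3 -12.7]
0.42 [-29.8 -14.4]
0.36 [-35.3 -15.8]
0.3 [-40.9 -16.9]
0.26 [-44.7 -17.4]
21.425 dx,dz -40.6 -17.6 [-6.6  3.4 -0.9] [ 0.63  1.92 -0.1 ] 0.03462143743427138
```

Emit:
send_rows([
  {"grip":0,"translation":[-0.005,0,-0.0032],"twist":[0,0,0]},
  {"grip":0,"translation":[-0.01,0,-0.006],"twist":[0,0,0]},
  {"grip":0,"translation":[-0.016,0,-0.009],"twist":[0,0,0]},
  {"grip":0,"translation":[-0.022,0,-0.0115],"twist":[0,0,0]},
  {"grip":0,"translation":[-0.028,0,-0.0135],"twist":[0,0,0]},
])

```text
clock: 22.05
eef_pos: [0.5331, -0.0829, 0.2123]
tool_rot: [0.084, 0.996, 0.002, -0.007]
ft_force: [-2.1, 1.6, -12.3]
grip_width: 0.0344
```

```bash
python3 kr.py 23
```

```text
v from circle 0.458
[ 0.5316 -0.0823  0.2565] r 0.0941 v 0.456
22.05 [ 0.5331 -0.0829  0.2123] F [ -2.1   1.6 -12.3] T [ 0.38  0.75 -0.07]
262 308
```

Emit:
send_rows([
  {"grip":0,"translation":[-0.005,0,-0.0013],"twist":[0,0,0]},
  {"grip":0,"translation":[-0.011,0,-0.0025],"twist":[0,0,0]},
  {"grip":0,"translation":[-0.017,0,-0.0035],"twist":[0,0,0]},
  {"grip":0,"translation":[-0.021,0,-0.004],"twist":[0,0,0]},
])

```text
clock: 22.6
eef_pos: [0.5547, -0.0867, 0.2161]
tool_rot: [0.084, 0.996, 0.002, -0.006]
ft_force: [-5.2, 1.3, -11.4]
grip_width: 0.0342
```

Emit:
send_rows([
  {"grip":0.8,"translation":[0,0,0],"twist":[0,0,0]},
  {"grip":0.8,"translation":[0,0,0],"twist":[0,0,0]},
  {"grip":0.8,"translation":[0,0,-0.015],"twist":[0,0,0]},
  {"grip":0.8,"translation":[0.005,0,-0.045],"twist":[0,0,0]},
  {"grip":0.8,"translation":[0.025,0,-0.065],"twist":[0,0,0]},
])

```text
clock: 23.22
eef_pos: [0.5325, -0.0831, 0.2846]
tool_rot: [0.084, 0.996, 0.001, -0.004]
ft_force: [0.0, -0.4, 0.1]
grip_width: 0.0682
```

```bash
python3 kr.py 24; python3 look.py 24 scene
cat > n2.py <<'E'
from h import *
from workcell import bot
import sys
az=float(sys.argv[1])
o=bot.get_obs();print(o["clock"],o["eef_pos"],o["joint_pos"].round(3),o["ft_force"].round(1),o["grip_width"])
rows(o,[([.47,.0,.27],ori(40,0)),([.52,.03,.25],ori(0,0)),([.5795,.0307,.20],ori(az,0)),([.5795,.0307,.1275],ori(az,0))])
E
python3 n2.py -54
```

```text
v from circle 0.263
[ 0.5186 -0.0803  0.3248] r 0.1633 v 0.404
23.225 [ 0.5325 -0.0831  0.2846] F [ 0.  -0.4  0.1] T [-0.01  0.06  0.01]
240 270
23.275 [ 0.530889   -0.08281139  0.28805539] [-1.  -0.5  1.8] [ 0.03  0.07 -0.07] 0.06859002689077301 [-0.156  0.305  0.327  1.597  0.002  0.012]
23.325 [ 0.53200404 -0.08299693  0.28672912] [-0.156  0.307  0.326  1.594  0.002  0.012] [0.9 1.4 0.2] 0.06858150944317112
t mm [75.  71.4 17.2] tw [ 0.  -0.3 40.4]
t mm [ 30.6 109.3  37.1] tw [-0.1 -0.3 80.4]
t mm [-28.1 119.9  86.9] tw [ -0.2  -0.3 134.4]
t mm [-28.4 119.7 159.4] tw [ -0.2  -0.3 134.4]
```

View pics/scene24.png

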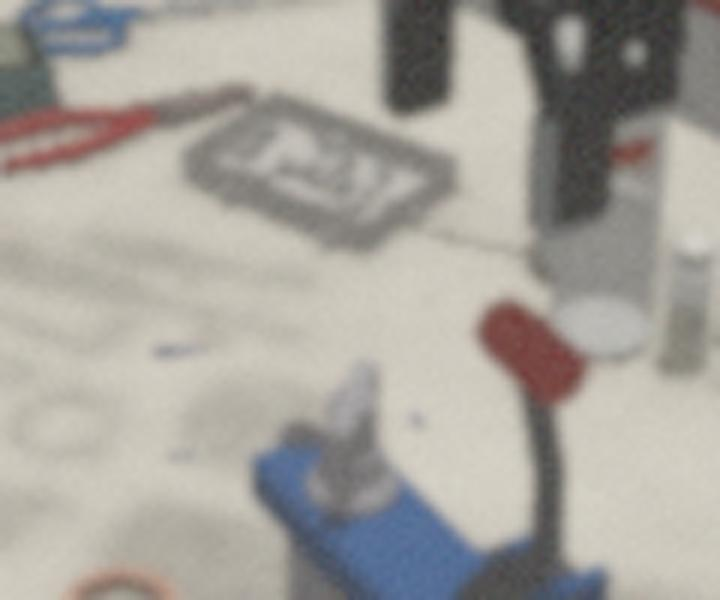

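```bash
sed -i 's/ori(40,0)/ori(100,0)/;s/ori(0,0))/ori(115,0))/' n2.py; python3 n2.py 125.4
```

```text
23.325 [ 0.53200404 -0.08299693  0.28672912] [-0.156  0.307  0.326  1.594  0.002  0.012] [0.9 1.4 0.2] 0.06858150944317112
t mm [75.  71.4 17.2] tw [  0.2  -0.2 -19.6]
t mm [ 30.6 109.3  37.1] tw [  0.2  -0.2 -34.6]
t mm [-28.1 119.9  86.9] tw [  0.2  -0.2 -45. ]
t mm [-28.4 119.7 159.4] tw [  0.2  -0.2 -45. ]
```

Emit:
send_rows([
  {"grip":0.6,"translation":[0.015,0.012,-0.003],"twist":[0,0,-4]},
  {"grip":0.6,"translation":[0.035,0.038,-0.003],"twist":[0,0,-12]},
  {"grip":0.5,"translation":[0.045,0.068,0.003],"twist":[0,0,-21]},
  {"grip":0.5,"translation":[0.035,0.098,0.02],"twist":[0,0,-30]},
  {"grip":0.4,"translation":[0.008,0.113,0.045],"twist":[0,0,-39]},
])

```text
clock: 23.95
eef_pos: [0.5444, 0.0315, 0.2435]
tool_rot: [-0.257, 0.966, 0.001, 0.001]
ft_force: [0.1, 0.1, 0.4]
grip_width: 0.0342
```

```bash
python3 n2.py 125.4
```

```text
23.95 [0.54437896 0.03145823 0.24348186] [ 0.056  0.317  0.23   1.482  0.003 -0.464] [0.1 0.1 0.4] 0.034211786519210974
t mm [ 80.1   9.7 -26.7] tw [ 0.1  0.1 19.8]
t mm [21.9 10.9 -6.6] tw [0.1 0.2 4.8]
t mm [-30.  -18.2  43.5] tw [ 0.1  0.2 -5.6]
t mm [-29.8 -18.3 116. ] tw [ 0.1  0.2 -5.6]
```

Emit:
send_rows([
  {"grip":0.5,"translation":[-0.012,-0.007,0.01],"twist":[0,0,-3]},
  {"grip":0.5,"translation":[-0.025,-0.015,0.035],"twist":[0,0,-5.6]},
  {"grip":0.5,"translation":[-0.03,-0.018,0.062],"twist":[0,0,-5.6]},
  {"grip":0.5,"translation":[-0.03,-0.018,0.085],"twist":[0,0,-5.6]},
  {"grip":0.5,"translation":[-0.03,-0.018,0.09],"twist":[0,0,-5.6]},
])

```text
clock: 24.58
eef_pos: [0.5789, 0.031, 0.1517]
tool_rot: [-0.304, 0.953, 0.002, -0.0]
ft_force: [-0.0, -0.1, 0.2]
grip_width: 0.0428
```

```bash
python3 look.py 25 wrist; python3 n2.py 125.4|tail -1
```

```text
24.575 [0.57887387 0.03096587 0.15173384] [-0.  -0.1  0.2] [ 0.01  0.04 -0.02] 0.042761654857057026 [ 0.052  0.421  0.144  1.295  0.003 -0.566]
t mm [-0.1 -0.5 24.7] tw [ 0.2  0.1 -0. ]
```

View pics/wrist25.png

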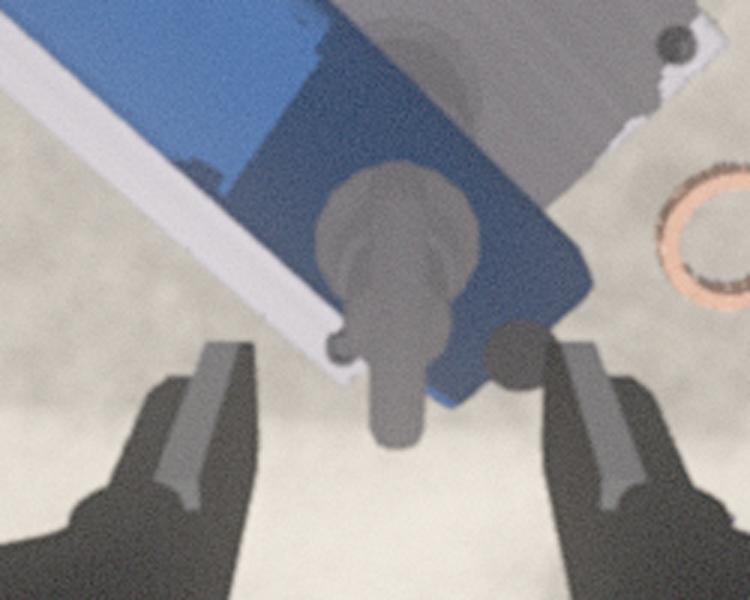

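Wing is vertical and centred between the jaws (about column 398). Lower and grip.

Emit:
send_rows([
  {"grip":0.4,"translation":[0,0,0.01],"twist":[0,0,0]},
  {"grip":0.4,"translation":[0,0,0.022],"twist":[0,0,0]},
  {"grip":0.2,"translation":[0,0,0.0245],"twist":[0,0,0]},
  {"grip":0,"translation":[0,0,0.0245],"twist":[0,0,0]},
  {"grip":0,"translation":[0,0,0.0245],"twist":[0,0,0]},
])

```text
clock: 25.25
eef_pos: [0.5789, 0.0306, 0.1273]
tool_rot: [-0.304, 0.953, 0.001, -0.0]
ft_force: [1.2, -2.0, -3.7]
grip_width: 0.0077
```

Emit:
send_rows([
  {"grip":0,"translation":[0,0,0],"twist":[0,0,0]},
])

```text
clock: 25.38
eef_pos: [0.5789, 0.0306, 0.1272]
tool_rot: [-0.304, 0.953, 0.001, -0.0]
ft_force: [1.0, -1.2, -2.4]
grip_width: 0.0075
```

```bash
python3 look.py 26 wrist
```

```text
25.375 [0.57890351 0.03057225 0.12723272] [ 1.  -1.2 -2.4] [-0.03 -0.04 -0.01] 0.007498546051179642 [ 0.051  0.435  0.1    1.237  0.002 -0.566]
```

View pics/wrist26.png

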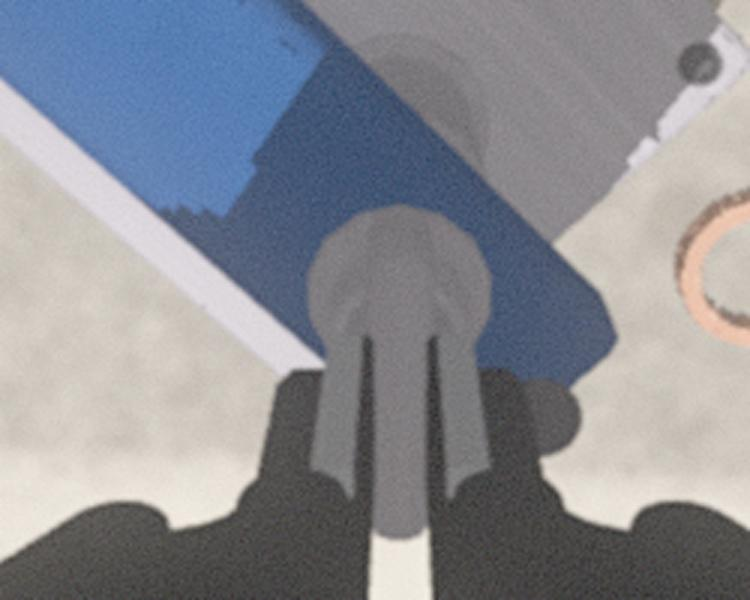

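Emit:
send_rows([
  {"grip":0,"translation":[0,0,0.0001],"twist":[0,0,4]},
  {"grip":0,"translation":[0,0,0.0004],"twist":[0,0,12]},
  {"grip":0,"translation":[0,0,0.0007],"twist":[0,0,20]},
  {"grip":0,"translation":[0,0,0.0009],"twist":[0,0,26]},
  {"grip":0,"translation":[0,0,0.0009],"twist":[0,0,26.5]},
])

```text
clock: 26.05
eef_pos: [0.5789, 0.0308, 0.1264]
tool_rot: [-0.078, 0.997, 0.001, -0.001]
ft_force: [-0.2, -0.6, -4.6]
grip_width: 0.0078
```

```bash
python3 look.py 27 wrist
```

```text
26.05 [0.57885856 0.03082992 0.12637159] [-0.2 -0.6 -4.6] [-0.09 -0.09  0.26] 0.007796385942772715 [ 0.052  0.436  0.099  1.235  0.003 -0.104]
```

View pics/wrist27.png

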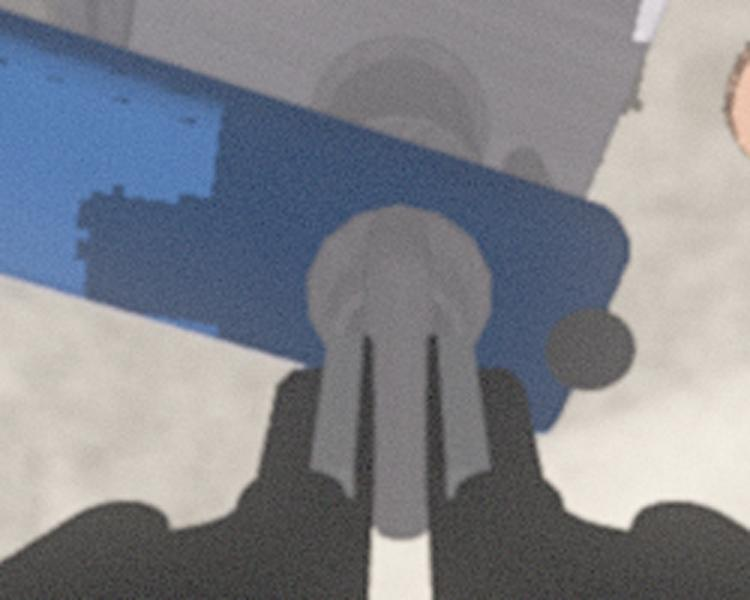

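Emit:
send_rows([
  {"grip":0.4,"translation":[0,0,0],"twist":[0,0,0]},
  {"grip":0.4,"translation":[0,0,0],"twist":[0,0,0]},
  {"grip":0.4,"translation":[0,0,-0.02],"twist":[0,0,0]},
  {"grip":0.4,"translation":[0,0,-0.06],"twist":[0,0,3]},
  {"grip":0.6,"translation":[0.015,0,-0.11],"twist":[0,0,8]},
])

```text
clock: 26.72
eef_pos: [0.5641, 0.0284, 0.2368]
tool_rot: [-0.007, 1.0, 0.001, -0.001]
ft_force: [1.0, -0.1, 0.8]
grip_width: 0.0504
```

```bash
cat > k2.py <<'E'
from h import *
from workcell import bot
o=bot.get_obs();print(o["clock"],o["eef_pos"],o["joint_pos"].round(3),o["ft_force"].round(1),o["grip_width"])
rows(o,[([.50,-.02,.29],ori(83,0)),([.51,-.079,.29],ori(80.4,0)),([.5495,-.0855,.28],ori(80.4,0)),([.5495,-.0855,.2165],ori(80.4,0))])
E
python3 k2.py
```

```text
26.725 [0.56408329 0.02835637 0.2368378 ] [0.048 0.363 0.278 1.488 0.003 0.034] [ 1.  -0.1  0.8] 0.050409837860260646
t mm [ 64.9 -47.3 -53.1] tw [ 0.2 -0.2  7.8]
t mm [  55.7 -106.4  -53.3] tw [ 0.1 -0.2 10.4]
t mm [  16.3 -113.5  -43.4] tw [ 0.1 -0.2 10.4]
t mm [  16.2 -113.7   20.1] tw [ 0.1 -0.2 10.4]
```

Emit:
send_rows([
  {"grip":0.7,"translation":[0.015,-0.005,-0.025],"twist":[0,0,3]},
  {"grip":0.8,"translation":[0.035,-0.025,-0.05],"twist":[0,0,6]},
  {"grip":0.8,"translation":[0.05,-0.055,-0.055],"twist":[0,0,9]},
  {"grip":0.8,"translation":[0.05,-0.09,-0.055],"twist":[0,0,10.4]},
  {"grip":0.8,"translation":[0.042,-0.11,-0.055],"twist":[0,0,10.4]},
])

```text
clock: 27.35
eef_pos: [0.5239, -0.0837, 0.2928]
tool_rot: [0.084, 0.996, 0.001, -0.0]
ft_force: [0.3, 0.5, -0.3]
grip_width: 0.0683
```

```bash
python3 k2.py; python3 kr.py 28
```

```text
27.35 [ 0.52392292 -0.08365985  0.29282017] [-0.16   0.288  0.315  1.599  0.003  0.008] [ 0.3  0.5 -0.3] 0.06828248935520631
t mm [34.2 58.8  3. ] tw [ 0.1 -0.1 -2.6]
t mm [14.5  2.3  2.8] tw [ 0.1 -0.1 -0. ]
t mm [-25.5   2.4  12.8] tw [ 0.1 -0.1 -0. ]
t mm [-25.6   2.3  76.3] tw [ 0.1 -0.1 -0. ]
v from circle 0.263
[ 0.512  -0.0812  0.3337] r 0.1736 v 0.426
27.35 [ 0.5239 -0.0837  0.2928] F [ 0.3  0.5 -0.3] T [-0.04 -0.02  0.04]
246 275
```

Emit:
send_rows([
  {"grip":0.8,"translation":[-0.012,0.001,0.003],"twist":[0,0,0]},
  {"grip":0.8,"translation":[-0.0255,0.0024,0.012],"twist":[0,0,0]},
  {"grip":0.8,"translation":[-0.0255,0.0024,0.04],"twist":[0,0,0]},
  {"grip":0.8,"translation":[-0.0255,0.0024,0.068],"twist":[0,0,0]},
  {"grip":0.6,"translation":[-0.0255,0.0024,0.0765],"twist":[0,0,0]},
])

```text
clock: 28.02
eef_pos: [0.5499, -0.0862, 0.2123]
tool_rot: [0.084, 0.996, 0.001, -0.003]
ft_force: [-0.2, 0.5, -0.2]
grip_width: 0.0519
```

Emit:
send_rows([
  {"grip":0.2,"translation":[0,0,0],"twist":[0,0,0]},
  {"grip":0,"translation":[0,0,0],"twist":[0,0,0]},
  {"grip":0,"translation":[0,0,0],"twist":[0,0,0]},
])

```text
clock: 28.4
eef_pos: [0.5502, -0.0859, 0.2122]
tool_rot: [0.084, 0.996, 0.001, -0.003]
ft_force: [1.8, 1.0, -5.1]
grip_width: 0.0349
```

```bash
python3 kr.py 29; python3 arc.py .263 .3 .36 .42 .48 .54 .6 .66 .72
```

```text
v from circle 0.268
[ 0.5509 -0.0856  0.2573] r 0.0908 v 0.246
28.4 [ 0.5502 -0.0859  0.2122] F [ 1.8  1.  -5.1] T [ 0.1  -0.2  -0.04]
268 315
0.3 [3.5 0.5]
0.36 [9.1 1.5]
0.42 [14.6  2.9]
0.48 [20.   4.6]
0.54 [25.4  6.7]
0.6 [30.6  9. ]
0.66 [35.6 11.7]
0.72 [40.5 14.6]
```

Emit:
send_rows([
  {"grip":0,"translation":[0.0035,0,0.0005],"twist":[0,0,0]},
  {"grip":0,"translation":[0.0091,0,0.0015],"twist":[0,0,0]},
  {"grip":0,"translation":[0.0146,0,0.0029],"twist":[0,0,0]},
  {"grip":0,"translation":[0.02,0,0.0046],"twist":[0,0,0]},
  {"grip":0,"translation":[0.0254,0,0.0067],"twist":[0,0,0]},
])

```text
clock: 29.08
eef_pos: [0.5289, -0.0822, 0.2084]
tool_rot: [0.084, 0.996, 0.001, 0.002]
ft_force: [6.3, -0.2, 2.2]
grip_width: 0.0347
```

```bash
python3 kr.py 31; for v in .5 .52 .54; do python3 arc.py $v .6 .66|tail -1;done
```

```text
v from circle 0.472
[ 0.5316 -0.0823  0.2544] r 0.092 v 0.463
29.075 [ 0.5289 -0.0822  0.2084] F [ 6.3 -0.2  2.2] T [-0.18 -1.56 -0.15]
274 321
0.66 [13.8  6.4]
0.66 [12.   5.7]
0.66 [10.2  5. ]
```

Emit:
send_rows([
  {"grip":0,"translation":[0.005,0,0.0019],"twist":[0,0,0]},
  {"grip":0,"translation":[0.01,0,0.004],"twist":[0,0,0]},
  {"grip":0,"translation":[0.0148,0,0.0062],"twist":[0,0,0]},
])

```text
clock: 29.5
eef_pos: [0.5174, -0.0802, 0.2043]
tool_rot: [0.084, 0.996, 0.001, 0.007]
ft_force: [7.3, -1.2, -0.7]
grip_width: 0.0352
```

```bash
python3 kr.py 32
```

```text
v from circle 0.584
[ 0.5215 -0.0805  0.251 ] r 0.0926 v 0.58
29.5 [ 0.5174 -0.0802  0.2043] F [ 7.3 -1.2 -0.7] T [-0.19 -1.53 -0.12]
279 325
```

Emit:
send_rows([
  {"grip":0,"translation":[0.004,0,0.0023],"twist":[0,0,0]},
  {"grip":0,"translation":[0.008,0,0.0048],"twist":[0,0,0]},
])

```text
clock: 29.8
eef_pos: [0.5129, -0.0794, 0.202]
tool_rot: [0.083, 0.996, 0.0, 0.012]
ft_force: [5.0, 0.8, 1.9]
grip_width: 0.0348
```

```bash
python3 kr.py 33
```

```text
v from circle 0.638
[ 0.5169 -0.0797  0.2488] r 0.0928 v 0.635
29.8 [ 0.5129 -0.0794  0.202 ] F [5.  0.8 1.9] T [-0.24 -1.44  0.11]
280 326
```

Emit:
send_rows([
  {"grip":0,"translation":[0.0038,0,0.0028],"twist":[0,0,0]},
  {"grip":0,"translation":[0.0074,0,0.0056],"twist":[0,0,0]},
])

```text
clock: 30.1
eef_pos: [0.5091, -0.0788, 0.1996]
tool_rot: [0.083, 0.996, -0.0, 0.017]
ft_force: [3.1, -1.2, 7.2]
grip_width: 0.0347
```

```bash
python3 kr.py 34
```

```text
v from circle 0.684
[ 0.5132 -0.0791  0.2467] r 0.0927 v 0.682
30.1 [ 0.5091 -0.0788  0.1996] F [ 3.1 -1.2  7.2] T [-0.2  -0.93  0.04]
281 328
```

Emit:
send_rows([
  {"grip":0,"translation":[0.0036,0,0.0026],"twist":[0,1,0]},
  {"grip":0,"translation":[0.0074,0,0.0055],"twist":[0,1,0]},
])

```text
clock: 30.4
eef_pos: [0.5023, -0.0775, 0.1956]
tool_rot: [0.083, 0.996, 0.001, 0.009]
ft_force: [0.6, 0.3, 11.0]
grip_width: 0.0348
```

```bash
python3 kr.py 35
```

```text
v from circle 0.749
[ 0.5083 -0.0782  0.2431] r 0.0925 v 0.748
30.4 [ 0.5023 -0.0775  0.1956] F [ 0.6  0.3 11. ] T [ 0.01 -0.63 -0.12]
284 331
```

Emit:
send_rows([
  {"grip":0,"translation":[0.0035,0,0.003],"twist":[0,1,0]},
  {"grip":0,"translation":[0.007,0,0.006],"twist":[0,1,0]},
])

```text
clock: 30.7
eef_pos: [0.4951, -0.0763, 0.1911]
tool_rot: [0.084, 0.996, 0.001, 0.001]
ft_force: [-1.2, 0.2, 11.9]
grip_width: 0.0351
```

```bash
python3 kr.py 36
```

```text
v from circle 0.819
[ 0.5031 -0.0773  0.2389] r 0.0922 v 0.821
30.7 [ 0.4951 -0.0763  0.1911] F [-1.2  0.2 11.9] T [ 0.09 -0.5  -0.28]
287 334
```

Emit:
send_rows([
  {"grip":0,"translation":[0.0034,0,0.0033],"twist":[0,1,0]},
  {"grip":0,"translation":[0.0068,0,0.0066],"twist":[0,1,0]},
])

```text
clock: 31.0
eef_pos: [0.4885, -0.0751, 0.1863]
tool_rot: [0.084, 0.996, 0.002, -0.007]
ft_force: [-0.7, 0.2, 10.8]
grip_width: 0.0346
```

```bash
python3 kr.py 37
```

```text
v from circle 0.882
[ 0.499  -0.0765  0.2345] r 0.0916 v 0.887
31.0 [ 0.4885 -0.0751  0.1863] F [-0.7  0.2 10.8] T [-0.23 -0.36  0.11]
291 339
```

Emit:
send_rows([
  {"grip":0.6,"translation":[0,0,0],"twist":[0,0,0]},
  {"grip":0.6,"translation":[0,0,0],"twist":[0,0,0]},
  {"grip":0.6,"translation":[-0.006,0,0.002],"twist":[0,-1,0]},
  {"grip":0.6,"translation":[-0.011,0,0.003],"twist":[0,-1,0]},
])

```text
clock: 31.55
eef_pos: [0.4982, -0.0768, 0.182]
tool_rot: [0.084, 0.996, 0.001, 0.001]
ft_force: [0.6, -0.4, 0.1]
grip_width: 0.0515
```

```bash
python3 kr.py 38; python3 look.py 38 scene
```

```text
v from circle 0.843
[ 0.5066 -0.0778  0.2299] r 0.083 v 0.856
31.55 [ 0.4982 -0.0768  0.182 ] F [ 0.6 -0.4  0.1] T [0.02 0.04 0.02]
286 337
31.6 [ 0.4989993  -0.07687257  0.18195906] [ 0.1 -0.9  0.5] [-0.02 -0.06 -0.01] 0.051171145316388285 [-0.155  0.255 -0.014  1.3    0.003  0.013]
```

View pics/scene38.png

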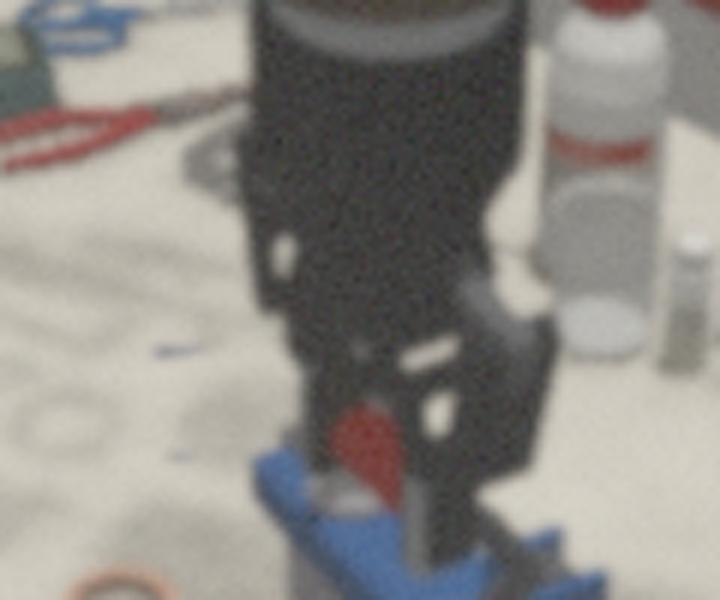

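Emit:
send_rows([
  {"grip":0.55,"translation":[0.002,0,-0.008],"twist":[0,0,0]},
  {"grip":0.2,"translation":[0.002,0,-0.008],"twist":[0,0,0]},
  {"grip":0,"translation":[0.002,0,-0.008],"twist":[0,0,0]},
  {"grip":0,"translation":[0.002,0,-0.008],"twist":[0,0,0]},
])

```text
clock: 32.15
eef_pos: [0.497, -0.0766, 0.1913]
tool_rot: [0.084, 0.996, 0.001, 0.002]
ft_force: [-1.6, 0.5, 5.4]
grip_width: 0.0345
```

```bash
python3 kr.py 39; python3 arc.py .843 .88 .93 .98 1.03 1.08 1.13 1.18
```

```text
v from circle 0.845
[ 0.5009 -0.0769  0.2377] r 0.0927 v 0.848
32.15 [ 0.497  -0.0766  0.1913] F [-1.6  0.5  5.4] T [ 0.    0.35 -0.05]
277 324
0.88 [2.6 2.3]
0.93 [6.1 5.6]
0.98 [9.4 9. ]
1.03 [12.5 12.6]
1.08 [15.4 16.4]
1.13 [18.1 20.3]
1.18 [20.6 24.3]
```

Emit:
send_rows([
  {"grip":0,"translation":[0.0026,0,0.003],"twist":[0,0,0]},
  {"grip":0,"translation":[0.0058,0,0.0066],"twist":[0,0,0]},
  {"grip":0,"translation":[0.009,0,0.0105],"twist":[0,0,0]},
  {"grip":0,"translation":[0.0122,0,0.0145],"twist":[0,0,0]},
  {"grip":0,"translation":[0.015,0,0.0185],"twist":[0,0,0]},
])

```text
clock: 32.83
eef_pos: [0.4834, -0.0742, 0.1766]
tool_rot: [0.084, 0.996, 0.001, 0.005]
ft_force: [-7.3, 1.2, 17.2]
grip_width: 0.0353
```

```bash
python3 kr.py 40
```

```text
v from circle 1.038
[ 0.489  -0.0748  0.2237] r 0.0917 v 1.048
32.825 [ 0.4834 -0.0742  0.1766] F [-7.3  1.2 17.2] T [-0.08  0.93 -0.02]
282 329
```

```bash
python3 arc.py 1.04 1.09 1.14 1.19 1.24 1.29 1.34
```

```text
1.09 [2.9 3.8]
1.14 [5.6 7.7]
1.19 [ 8.  11.8]
1.24 [10.3 15.9]
1.29 [12.4 20.2]
1.34 [14.2 24.6]
```

Emit:
send_rows([
  {"grip":0,"translation":[0.0027,0,0.0038],"twist":[0,0,0]},
  {"grip":0,"translation":[0.0052,0,0.008],"twist":[0,0,0]},
  {"grip":0,"translation":[0.0076,0,0.0122],"twist":[0,0,0]},
  {"grip":0,"translation":[0.0098,0,0.0165],"twist":[0,0,0]},
  {"grip":0,"translation":[0.0118,0,0.021],"twist":[0,0,0]},
])

```text
clock: 33.5
eef_pos: [0.4716, -0.0721, 0.1574]
tool_rot: [0.084, 0.996, 0.001, 0.006]
ft_force: [-6.8, 1.6, 13.7]
grip_width: 0.0349
```

```bash
python3 kr.py 41
```

```text
v from circle 1.253
[ 0.4791 -0.073   0.2053] r 0.0906 v 1.279
33.5 [ 0.4716 -0.0721  0.1574] F [-6.8  1.6 13.7] T [-0.03  0.86 -0.01]
286 335
```

Emit:
send_rows([
  {"grip":0,"translation":[0.0015,0,0.0045],"twist":[0,0,0]},
  {"grip":0,"translation":[0.003,0,0.009],"twist":[0,0,0]},
  {"grip":0,"translation":[0.0045,0,0.0135],"twist":[0,0,0]},
  {"grip":0,"translation":[0.006,0,0.018],"twist":[0,0,0]},
  {"grip":0,"translation":[0.007,0,0.0225],"twist":[0,0,0]},
])

```text
clock: 34.17
eef_pos: [0.4638, -0.0707, 0.1353]
tool_rot: [0.084, 0.996, 0.001, 0.005]
ft_force: [-6.1, -0.2, 8.0]
grip_width: 0.0346
```

```bash
python3 kr.py 42
```

```text
v from circle 1.481
[ 0.4729 -0.0719  0.1836] r 0.09 v 1.529
34.175 [ 0.4638 -0.0707  0.1353] F [-6.1 -0.2  8. ] T [ 0.22  0.53 -0.04]
290 339
```

Emit:
send_rows([
  {"grip":0,"translation":[0.0005,0,0.003],"twist":[0,0,0]},
  {"grip":0,"translation":[0.001,0,0.006],"twist":[0,0,0]},
  {"grip":0,"translation":[0.001,0,0.008],"twist":[0,0,0]},
])

```text
clock: 34.6
eef_pos: [0.4621, -0.0704, 0.1275]
tool_rot: [0.084, 0.996, 0.001, 0.005]
ft_force: [-5.1, 0.5, 8.1]
grip_width: 0.0344
```

```bash
python3 kr.py 43
```

```text
[ 0.4717 -0.0717  0.176 ] r 0.0901 v 1.615
34.6 [ 0.4621 -0.0704  0.1275] F [-5.1  0.5  8.1] T [ 0.02  0.46 -0.07]
291 340
```

Emit:
send_rows([
  {"grip":0,"translation":[0,0,0.002],"twist":[0,0,0]},
  {"grip":0,"translation":[0,0,0.004],"twist":[0,0,0]},
])

```text
clock: 34.9
eef_pos: [0.4623, -0.0704, 0.1269]
tool_rot: [0.084, 0.996, 0.001, 0.007]
ft_force: [-12.4, 0.9, 30.2]
grip_width: 0.0349
```

```bash
python3 kr.py 44; python3 look.py 44 scene wrist
```

```text
[ 0.4717 -0.0717  0.1755] r 0.0901 v 1.621
34.9 [ 0.4623 -0.0704  0.1269] F [-12.4   0.9  30.2] T [ 0.27  1.85 -0.03]
291 340
34.95 [ 0.46230496 -0.0704301   0.12709127] [-10.9   1.9  21.7] [ 0.24  1.39 -0.09] 0.03465967702601656 [-0.153  0.21  -0.221  1.126  0.003  0.015]
```

View pics/wrist44.png

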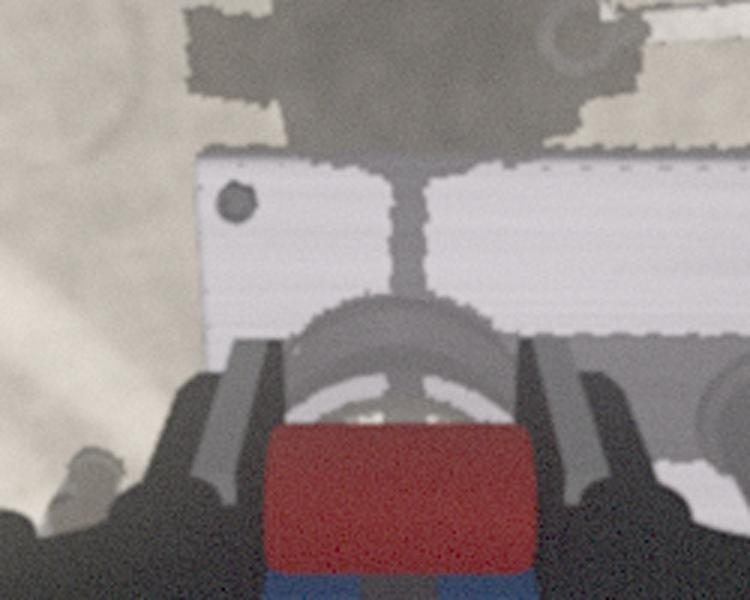

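View pics/scene44.png

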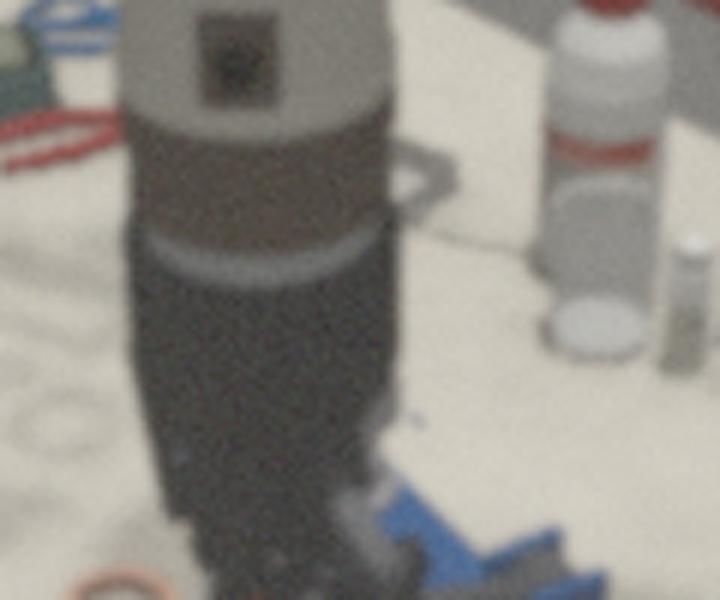

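Emit:
send_rows([
  {"grip":0,"translation":[0,0,-0.001],"twist":[0,0,0]},
  {"grip":0.7,"translation":[0,0,-0.001],"twist":[0,0,0]},
  {"grip":0.7,"translation":[0,0,-0.001],"twist":[0,0,0]},
  {"grip":0.8,"translation":[0,0,-0.012],"twist":[0,0,0]},
  {"grip":0.8,"translation":[0.002,0,-0.04],"twist":[0,0,0]},
])

```text
clock: 35.67
eef_pos: [0.4586, -0.07, 0.1664]
tool_rot: [0.084, 0.996, 0.001, 0.005]
ft_force: [0.7, -0.1, -0.5]
grip_width: 0.0679
```

Emit:
send_rows([
  {"grip":0.8,"translation":[0.005,0,-0.03],"twist":[0,0,0]},
  {"grip":0.9,"translation":[0.02,0,-0.06],"twist":[0,-3,0]},
  {"grip":1,"translation":[0.045,0,-0.07],"twist":[0,-6,0]},
  {"grip":1,"translation":[0.065,0,-0.075],"twist":[0,-10,0]},
])

```text
clock: 36.17
eef_pos: [0.394, -0.0592, 0.2422]
tool_rot: [0.084, 0.992, -0.006, 0.094]
ft_force: [-1.4, 0.1, 0.9]
grip_width: 0.0856
```

```bash
python3 look.py 45 wrist; python3 - <<'E'
from workcell import camera,bot
import cv2,pickle
for n in("scene","top"):
    c=camera(n);pickle.dump(c,open(n+"45.pkl","wb"));cv2.imwrite(f"pics/{n}45f.png",cv2.resize(c["color"][170:370,180:400] if n=="scene" else c["color"][150:310,220:420],None,fx=3.5,fy=3.5,interpolation=2))
E
python3 vw.py
```

```text
36.175 [ 0.39397267 -0.05920283  0.24222236] [-1.4  0.1  0.9] [ 0.04  0.18 -0.  ] 0.08562892476679454 [-1.490e-01 -1.450e-01 -3.060e-01  1.222e+00 -1.000e-03  2.000e-02]
36.325 [ 0.39270511 -0.05903085  0.24182946] [-1.490e-01 -1.460e-01 -3.070e-01  1.224e+00 -1.000e-03  1.900e-02] [ 0.9  0.6 -0.3] 0.08575549262127631
t mm [-21.3  -3.9 -14.5] tw [ 0.2  5.7 -0.1]
t mm [-0.3 -4.8 42.6] tw [  0.2 -19.3  -0.1]
t mm [-14.6  -4.5  75.8] tw [  0.1 -36.3  -0.1]
t mm [-69.8  -4.9 111.7] tw [  0.1 -38.3  -0.1]
```

View pics/scene45f.png

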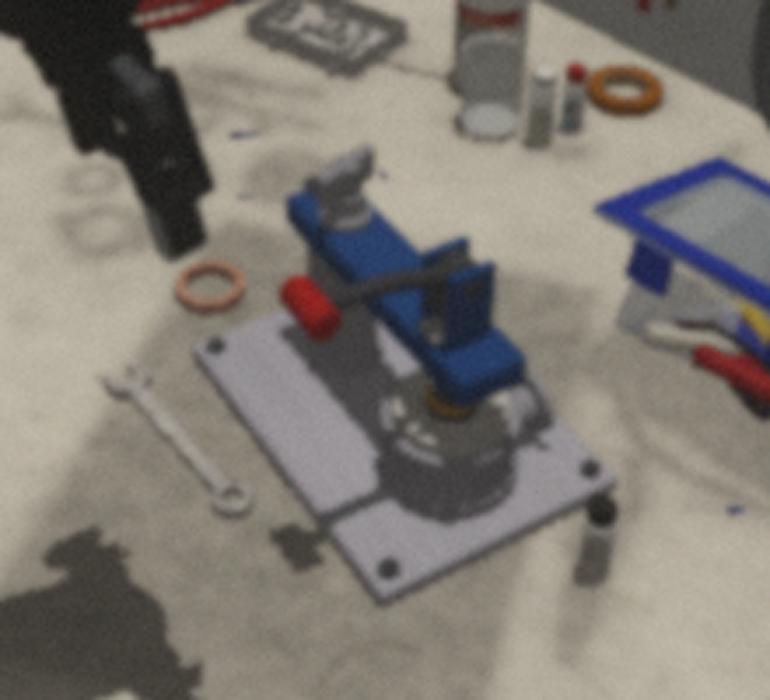

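View pics/wrist45.png

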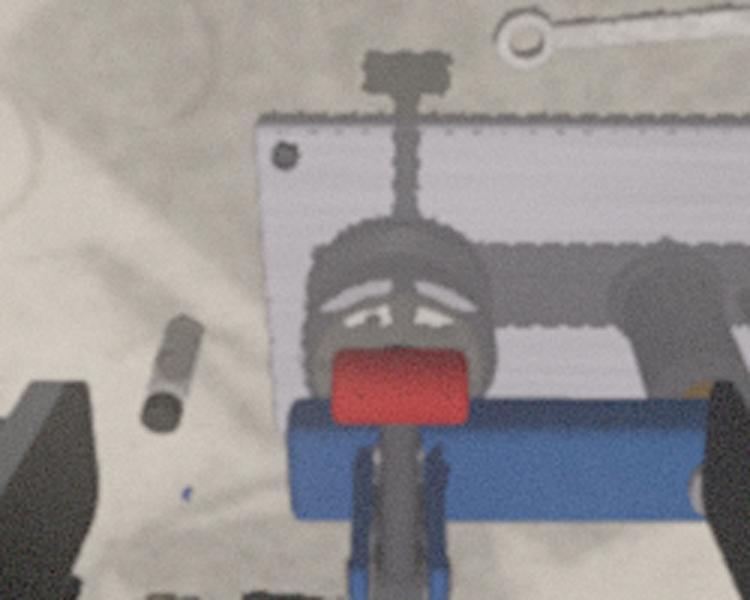

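```bash
python3 - <<'E'
from workcell import bot
o=bot.get_obs();print(o["clock"],o["ft_force"].round(1));print(bot.job_done())
E
```

```text
36.325 [ 0.9  0.6 -0.3]
the job is handed in; nothing more can be done
None
```

I tightened the wing nut about 2.44 rad clockwise, closed the cam lever until it met its end stop (30 N), let go and handed the job in at 36.3 s.

**How it went:**
- **Nut:** I turned it in two stages, about 1.98 rad and then 0.46 rad. Your stated range was 1.2 to 2.5 rad.
- **Lever trial:** Between the stages I led the lever to about 1.0 rad to feel for the bite and felt none. A side view with it back at about 0.75 showed the pad still roughly 1.2 mm clear of the flange. I reopened it to about 0.26 before the second stage.
- **First attempt on the nut:** The first close missed the wing, because the fingertips sit about 25–30 mm above where the interface puts them. I lowered the tool and gripped again.
- **Slipping:** The fingers slid on the knob during the swing, so I re-gripped it once in each swing. Neither the miss nor the slipping moved anything else.

**Last checks:**
- **Closed and stable:** The final pictures show the lever lying closed after release, and the robot was clear with near-zero force.
- **Loose items:** The spanner, gaskets and vial look undisturbed.
- **Bite point:** The gap measurement puts it at about 0.75 to 0.8 rad, close to halfway. The force felt through the pinch is less clear: it rose only between about 0.9 and 1.04 rad, though the lever eased back slightly when let go at 0.88.
- **Not checked:** I could not measure the pad's preload directly.

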